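# Shim an optical rail level

## Robot

A 6-joint arm with a two-finger parallel gripper is mounted at the origin on the work surface. World frame = base frame: x ahead of the robot, y to its left, z up, the work surface at z = 0. Lengths are in m, angles in rad, forces in N, time in s.
With the tool pointing down it reaches from about 0.375 to 0.9 m from the base axis. Payload 3.1 kg.
Tool frame: the origin (TCP) lies midway between the tips of the shut fingers; the grasp point (between the pads) lies manip.grip_depth behind it (manip.grip_depth is the distance from the TCP to the grasp point, in m); z points along the fingers, y is the direction in which the jaws open and shut (so a half turn about z gives the same grasp; the last joint's range is limited). The gripper opens to 85 mm and grips with 20 to 120 N. Pads are 22 mm wide; open, the fingers measure 114 mm over their backs; the gripper's body (76 mm by 85 mm) begins 54 mm behind the grasp point. The pads swing forward as they close: fully open they stand 13 mm farther back than shut.
Start: joints at [-1.5, 0.527, 1.433, -0, 1.181, -0.178], TCP at [0.154, -0.606, 0.231] pointing down, gripper open.
Joint ranges: [-3.08, 3.08], [-0.75, 2.2], [0.22, 2.44], [-1.43, 4.57], [0, 2.65], [-2.85, 2.85]. Speed limits (rad/s): [2.79, 2.79, 3.14, 3.14, 3.14, 3.14].

## Interface

Orientations are given as a unit quaternion [x, y, z, w].
In Python, from station import manip, vision gives the robot as it stands.
- The arm moves only by the shell command python3 -m crank 'ROWS' [FORCE]. ROWS is JSON, a list of rows, each an object with "grip": the closure, from 0 (fully open) to 1 (shut); "offset": the shift along the tool's x, y, z in mm, a list of three; "angular": the turn, a rotation vector about the tool's x, y, z in degrees, a list of three. A call has 1 to 10 rows; each row is the pose to reach, as a shift and turn from the pose commanded when the call began, along the tool's axes at that moment; what a row does not reach only later rows make up. A row lasts 1/10 s, in which the tool goes at most 50 mm and 8.59 degrees, less where a joint would pass 70% of its speed; a pose out of reach is approached as far as the arm can. A call with a gripper value outside its range is refused whole. The fingers move at their own pace and stop on an object; FORCE is the grip in N (left out, the last holds). Time passes only in rows, so rows that repeat a pose let the fingers close. It gives the time, the measured TCP pose, the force and the opening at its end, in the units of the state.
- manip.sense(): the state, without advancing time (a new reading comes with each control period).
- vision.snapshot(name): name is "side" or "top"; returns a dict with "pixels" (400x640x3 uint8, red, green, blue), "intrinsics" (3x3 intrinsics, pixels), "R" (3x3) and "t" (3): a world point X has camera coordinates R X + t. Camera axes: x right, y down, z forward; pixel columns grow to the right and rows downward; lengths in m; the calibration is good to about 2 mm. A picture is of the moment at which its call begins. There is no depth.
- manip.sign_off(): hands the job in, once; it reports no verdict.
The state is a dict: "t": time; "q": joint angles; "qd": joint speeds; "tau": joint torques, N m; "tcp_pos": TCP position; "tool_rot": TCP orientation; "force": force on the tool from outside, world axes, zero at the start; "ft_torque": the same for the moment, N m; "finger_gap": opening from 0.0 (shut) to 1.0 (fully open).
Only numpy, scipy, OpenCV 4.12 (cv2) and the standard library are available. Lean on these libraries where they do the work, as an engineer would, in place of code of your own. Each camera call takes 0.05 s, during which the arm holds its last target.

## Task

Clear the old rubber pads off the stand's platform into the scrap tray, then blow the platform clean by pressing the duster's nozzle cap well down and letting it spring back up. Next pick spacer plates that together best fill the height gap between platform and pillar, stack them flat on the middle of the platform with their long sides along the stand, lay the rail centrally along the stand on stack and pillar so that it is level, and finally set the spirit level lengthwise on the middle of the rail. Leave the spare spacers lying flat on the bench and the other things alone.

Things in the scene. Friction and masses are not known exactly. Their poses are not given: they have to be found in the camera images.
- rail_place (a point): point midway along the rail stand, at the height of the fixed pillar's top face (92 mm above the bench): the middle of the rail's underside belongs exactly here. Axes: x along the stand (from platform towards pillar; the rail's long axis belongs along it), z up. The stand is a black base plate 300 x 90 x 10 mm, screwed down, with the aluminium pillar at one end and the platform at the other.
- pillar_top (a point): centre of the top face (40 mm along the stand x 50 mm) of the stand's fixed aluminium pillar, 92 mm above the bench and 85 mm from rail_place along +x of the stand; carries one end of the rail directly.
- platform_top (a point): centre of the top face (84 mm along the stand x 64 mm across) of the aluminium platform on a post, 85 mm from rail_place along -x of the stand. Same axes as the stand. Its height is locked, and differs from start to start: 36 to 46 mm lower than the pillar's top face. That difference is the gap the spacers must fill.
- nozzle (a joint): travel of the grey sprung nozzle cap of the air duster, m: 0 up, 0.008 fully down; it pushes back with 1.5 N at the top and 5.5 N at the bottom and springs up when let go. It blows from about 5 mm down.
- nozzle_top (a point): centre of the top face of the nozzle cap (flat, 30 mm across, 159 mm above the bench when up; moves down with the cap). The white duster can, 52 mm across, is fixed in a clamp base next to the platform with its thin spout pointing at the platform.
- tray_in (a point): centre of the inner floor (4 mm above the bench) of the open white scrap tray, outside 140 mm (its x) x 170 mm (its y) x 30 mm high, walls 4 mm, fixed to the bench.
- pad0_c (a point): centre of an old black rubber pad, a disc 24 mm across and 13 mm thick; two or three such pads lie in a row along the middle of the platform. z up. May be absent.
- pad1_c (a point): centre of an old black rubber pad, a disc 24 mm across and 13 mm thick; two or three such pads lie in a row along the middle of the platform. z up. May be absent.
- pad2_c (a point): centre of an old black rubber pad, a disc 24 mm across and 13 mm thick; two or three such pads lie in a row along the middle of the platform. z up. May be absent.
- rail_c (a point): centre (half-way up) of the optical rail, a plain black bar 240 mm (its x) x 40 mm (its y) x 22 mm (its z), 0.45 kg, with a steel scale strip on top; lies loose on the bench.
- level_c (a point): centre (half-way up) of the spirit level, a steel bar 100 mm (its x) x 28 mm (its y) x 24 mm high with a vial in its top, 0.14 kg.
- spacer_a_c (a point): centre (half-way up) of a loose brass spacer plate 8 mm thick (its z), 48 mm long (its x), 36 mm wide (its y), with a small dark hole near each end. Thicker plates are longer. May be absent.
- spacer_b_c (a point): centre (half-way up) of a loose brass spacer plate 10 mm thick (its z), 53 mm long (its x), 36 mm wide (its y), with a small dark hole near each end. Thicker plates are longer. May be absent.
- spacer_c_c (a point): centre (half-way up) of a loose brass spacer plate 12 mm thick (its z), 58 mm long (its x), 36 mm wide (its y), with a small dark hole near each end. Thicker plates are longer. May be absent.
- spacer_d_c (a point): centre (half-way up) of a loose brass spacer plate 14 mm thick (its z), 63 mm long (its x), 36 mm wide (its y), with a small dark hole near each end. Thicker plates are longer. May be absent.
- spacer_e_c (a point): centre (half-way up) of a loose brass spacer plate 16 mm thick (its z), 68 mm long (its x), 36 mm wide (its y), with a small dark hole near each end. Thicker plates are longer. May be absent.
- spacer_f_c (a point): centre (half-way up) of a loose brass spacer plate 20 mm thick (its z), 74 mm long (its x), 36 mm wide (its y), with a small dark hole near each end. Thicker plates are longer. May be absent.
- lens_mount: bystander: a lens upright in a round black mount on a short steel post, 80 mm tall, loose; leave it alone. Origin under its centre.
- wash_bottle: bystander: a white plastic bottle, 60 mm across, 160 mm tall, loose; leave it alone. Origin under its centre.
- screw_jar: bystander: a small clear jar with a steel lid, 44 mm across, 50 mm tall, loose; leave it alone. Origin under its centre.
- driver: bystander: a black-handled screwdriver, 170 mm long, lying loose on the bench; leave it alone. Origin near its middle.

How it is judged:
By the outcome, as a careful person would: the job done as asked, in the order asked, and still so for the second after the job is handed in, with the robot touching nothing.
Of pad0, pad1, pad2 only 2 to 3 are there at a start; the rules pass over those that are not, and their reading is None.
Of spacer_a, spacer_b, spacer_c, spacer_d, spacer_e, spacer_f only 5 to 6 are there at a start; the rules pass over those that are not, and their reading is None.
At some moment in a run one of level, rail may be knocked a few centimetres aside while the robot is not near it.
Once in a run the grip may slacken for a moment while it holds something.
It also fails if it takes over 210 s, if anything falls off the work surface, if the arm or the gripper's body presses on something with over 40 N, if the wrist force passes 120 N, or if a joint passes its speed limit or range.

## Working session

There is one attempt and no reset: what is moved stays moved. The work goes in short steps, Python scripts to look and compute and a shell command to move; the robot and the scene stay as the last step left them, time stands still between calls to the robot, and variables do not carry over. Pictures are saved under pics/ and viewed, and the job is handed in when it is done.

```bash
ls; mkdir -p pics; cat > h.py <<'E'
import numpy as np,cv2,sys
sys.path.insert(0,'.')
from station import manip,vision
def snap(n,f=None):
    s=vision.snapshot(n)
    if f: cv2.imwrite('pics/'+f,s['pixels'][:,:,::-1])
    return s
def proj(s,X):
    c=np.array(s['R'])@np.array(X,float)+np.array(s['t']); p=np.array(s['intrinsics'])@c
    return p[:2]/p[2]
def ray(s,u,v):
    R=np.array(s['R']);t=np.array(s['t'])
    o=-R.T@t; d=R.T@np.linalg.inv(np.array(s['intrinsics']))@np.array([u,v,1.]); return o,d/np.linalg.norm(d)
def onz(s,u,v,z):
    o,d=ray(s,u,v); return o+d*(z-o[2])/d[2]
E
python3 - <<'E'
from h import *
print(manip.sense(),manip.grip_depth)
for n in ('top','side'):
    s=snap(n,n+'0.png'); print(n,s['intrinsics'],s['R'],s['t'],ray(s,320,200))
E
```

```text
pics
{'t': 0.0, 'q': array([-1.50052409e+00,  5.28463210e-01,  1.43393018e+00,  1.48393860e-05,
        1.18141085e+00, -1.78516616e-01]), 'qd': array([ 7.34871167e-05, -3.16026380e-04,  6.58155255e-04,  6.52160297e-04,
        1.40791774e-04, -1.28812513e-03]), 'tau': array([ 1.17452772e-03, -4.42354202e+01, -1.78025597e+01,  4.41954262e-05,
        8.60494998e-03,  4.08992392e-06]), 'tcp_pos': array([ 0.15386408, -0.60500775,  0.23032659]), 'tool_rot': array([ 9.92272729e-01,  1.24070982e-01,  6.66696609e-05, -1.10379947e-03]), 'force': array([-0.41980602, -0.54778948, -0.11174556]), 'ft_torque': array([ 0.01947183, -0.03708481, -0.01135934]), 'finger_gap': 1.0011746934621608} 0.0187
top [[401.0327994    0.         319.93651666]
 [  0.         401.0327994  194.53616952]
 [  0.           0.           1.        ]] [[ 0.02289091 -0.99965088 -0.01319574]
 [-0.99641319 -0.02173723 -0.08178166]
 [ 0.08146627  0.01502047 -0.99656291]] [-0.00251396  0.53740005  1.31223115] (array([ 0.42862747, -0.01054182,  1.35163719]), array([ 0.06788806,  0.01456471, -0.99758663]))
side [[516.88773876   0.         325.39800738]
 [  0.         516.88773876 193.84701788]
 [  0.           0.           1.        ]] [[ 0.98196211 -0.18907407  0.00118775]
 [-0.13500356 -0.70551568 -0.69571666]
 [ 0.13237995  0.68300705 -0.71831533]] [-0.53394209  0.17962942  1.4977885 ] (array([ 0.35028434, -0.99722334,  1.20148981]), array([ 0.12050286,  0.6764984 , -0.7265184 ]))
```

View pics/top0.png

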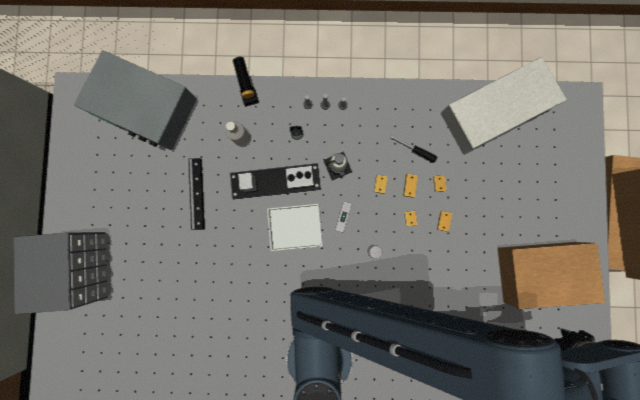

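View pics/side0.png

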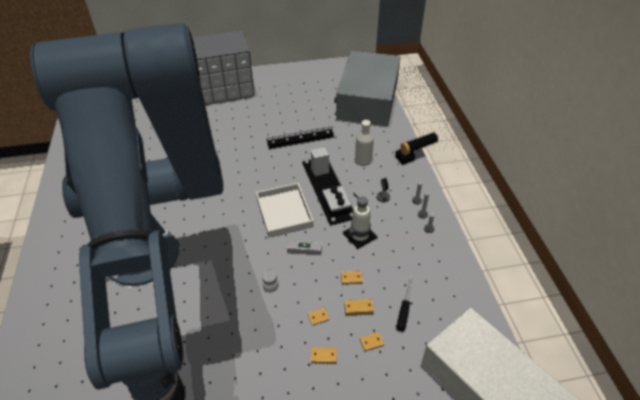

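Top view: the stand is at (275,181) with the pillar left (246,181) and the platform right (300,177) carrying 3 pads. The duster is at (338,165), tray at (295,227), rail at (196,194), level at (344,217), and there are 5 spacers around (380–446,184–222). I'll enlarge the crops next.

```bash
python3 - <<'E'
import cv2
t=cv2.imread('pics/top0.png'); s=cv2.imread('pics/side0.png')
cv2.imwrite('pics/t_a.png',cv2.resize(t[130:260,180:360],None,fx=4.4,fy=4.4,interpolation=cv2.INTER_CUBIC))
cv2.imwrite('pics/s_a.png',cv2.resize(s[115:265,245:425],None,fx=4,fy=4,interpolation=cv2.INTER_CUBIC))
cv2.imwrite('pics/t_b.png',cv2.resize(t[160:245,360:470],None,fx=7,fy=7,interpolation=cv2.INTER_CUBIC))
E
```

```text
(no output)
```

View pics/t_a.png

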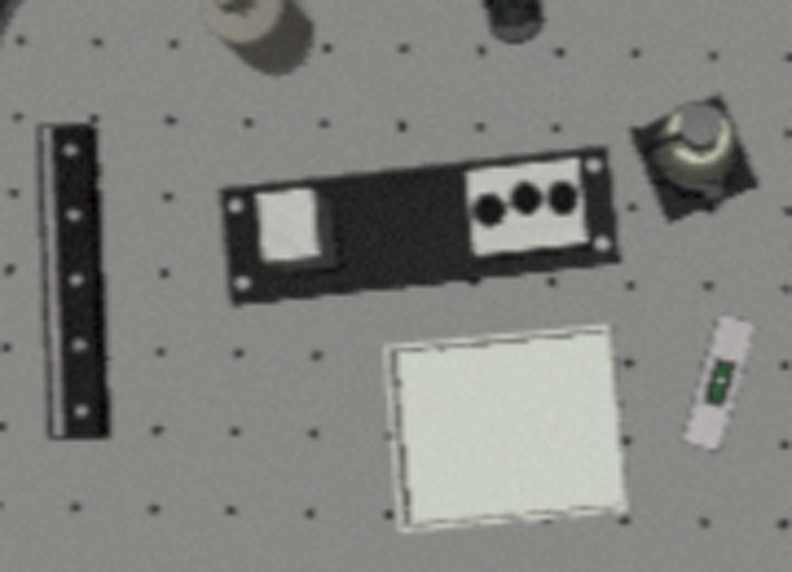

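View pics/s_a.png

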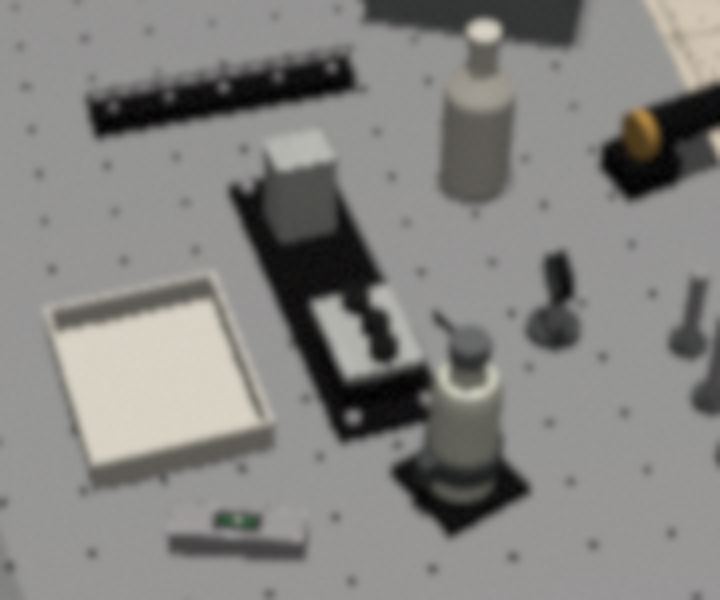

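View pics/t_b.png

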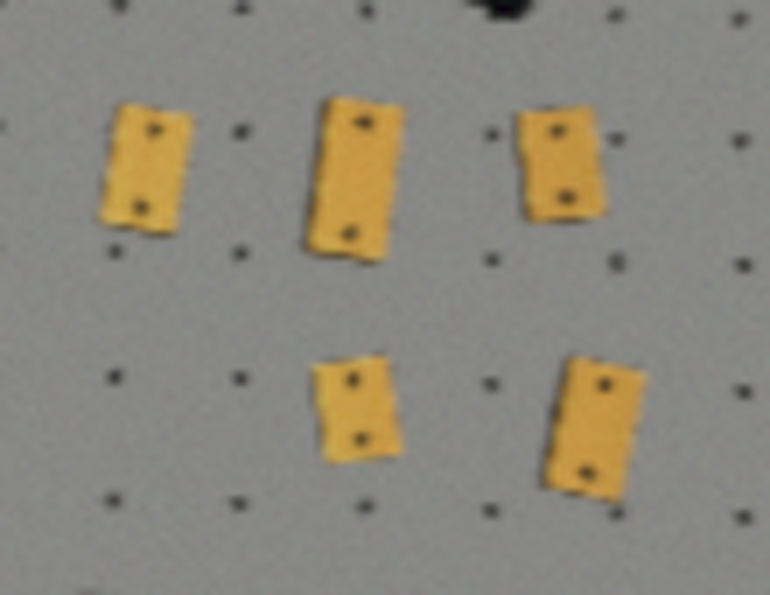

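```bash
cat > m1.py <<'E'
from h import *
s=snap('top'); im=s['pixels']; hsv=cv2.cvtColor(im,cv2.COLOR_RGB2HSV)
m=cv2.inRange(hsv,(12,110,120),(32,255,255))
def rects(m,lo,hi,z,roi=None):
    out=[]
    cs,_=cv2.findContours(m,cv2.RETR_EXTERNAL,cv2.CHAIN_APPROX_NONE)
    for c in cs:
        a=cv2.contourArea(c)
        if lo<a<hi:
            P=np.array([onz(s,p[0][0],p[0][1],z)[:2] for p in c]).astype(np.float32)*1000
            (cx,cy),(w,h),an=cv2.minAreaRect(P)
            if w<h: w,h,an=h,w,an+90
            an=(an+90)%180-90
            u=c[:,0].mean(0)
            out.append((u.round(0),round(cx,1),round(cy,1),round(w,1),round(h,1),round(an,1)))
    return out
if __name__=='__main__':
    print('spacers');[print(r) for r in rects(m,60,500,0.012)]
    g=hsv[:,:,2]
    k=cv2.inRange(g,0,60); k[:140]=0;k[260:]=0;k[:,:180]=0;k[:,362:]=0
    print('dark');[print(r) for r in rects(k,100,9000,0.022)]
    w=cv2.inRange(hsv,(0,0,165),(180,60,255)); w[:140]=0;w[262:]=0;w[:,:185]=0;w[:,365:]=0
    cv2.imwrite('pics/w.png',w)
    print('white');[print(r) for r in rects(w,60,9000,0.03)]
E
python3 m1.py
```

```text
spacers
(array([444., 221.]), 459.7, -405.7, 62.5, 36.2, -11.3)
(array([410., 218.]), 466.2, -293.1, 46.8, 35.5, 9.7)
(array([440., 183.]), 585.3, -389.6, 52.5, 35.7, 6.9)
(array([380., 184.]), 579.3, -192.2, 57.3, 34.5, -7.4)
(array([410., 185.]), 576.8, -291.8, 73.5, 36.0, -6.9)
(array([625., 164.]), 658.4, -1008.4, 88.7, 61.1, 85.0)
dark
(array([273., 183.]), 578.8, 160.4, 293.5, 88.4, -82.4)
(array([336., 169.]), 634.5, -46.5, 78.0, 70.8, 24.0)
(array([198., 194.]), 532.5, 416.8, 239.1, 33.1, 5.1)
white
(array([296., 224.]), 428.1, 91.0, 170.5, 140.8, -83.2)
(array([300., 182.]), 578.3, 77.5, 80.2, 28.0, -82.4)
(array([245., 181.]), 577.7, 259.5, 49.9, 36.8, 7.9)
(array([298., 170.]), 615.9, 82.4, 78.9, 21.1, -82.4)
```

```bash
cat > m2.py <<'E'
from h import *
def region(s,box,thr):
    im=s['pixels']; g=im.max(2).astype(int)
    x0,y0,x1,y1=box
    m=np.zeros(g.shape,np.uint8); m[y0:y1,x0:x1]=(g[y0:y1,x0:x1]>thr)*255
    cs,_=cv2.findContours(m,cv2.RETR_EXTERNAL,cv2.CHAIN_APPROX_NONE)
    cs=[c for c in cs if cv2.contourArea(c)>40]
    return cv2.convexHull(np.vstack(cs)) if cs else None, [cv2.contourArea(c) for c in cs]
def rect(s,h,z):
    P=(np.array([onz(s,p[0][0],p[0][1],z)[:2] for p in h])*1000).astype(np.float32)
    (cx,cy),(w,hh),an=cv2.minAreaRect(P); 
    if w<hh: w,hh,an=hh,w,an+90
    return np.array([cx,cy]),w,hh,(an+90)%180-90
if __name__=='__main__':
    t=snap('top');d=snap('side')
    im=t['pixels'];print('samples top plat',im[170,296],im[190,300],'pillar',im[181,245],'base',im[181,270],'bench',im[200,250])
    im=d['pixels'];print('side plat',im[190,327],im[205,345],'pillar top',im[152,320],'pillar side',im[168,320])
    for n,s,bp,bl,th in (('top',t,(234,168,262,196),(284,160,318,192),150),('side',d,(308,143,332,160),(320,184,353,212),150)):
        for nm,b,zs in (('pillar',bp,[.092]),('plat',bl,[.046,.051,.056])):
            h,a=region(s,b,th)
            for z in zs: print(n,nm,z,a,rect(s,h,z))
E
python3 m2.py
python3 - <<'E'
from h import *
s=snap('top');g=s['pixels'].max(2)
m=((g<75)*255).astype(np.uint8)
mm=np.zeros_like(m);mm[150:205,225:326]=m[150:205,225:326]
from m2 import rect
cs,_=cv2.findContours(mm,cv2.RETR_EXTERNAL,cv2.CHAIN_APPROX_NONE);c=max(cs,key=cv2.contourArea)
print(rect(s,c,.01))
E
```

```text
samples top plat [187 189 181] [42 40 39] pillar [186 186 181] base [37 39 39] bench [138 137 134]
side plat [159 160 155] [148 148 145] pillar top [183 183 178] pillar side [76 77 75]
top pillar 0.092 [149.0] (array([570.51672363, 247.2625885 ]), 47.9777946472168, 36.19804763793945, 7.289974212646484)
top plat 0.046 [147.5, 94.0] (array([593.17156982,  78.69168854]), 79.9301528930664, 62.076255798339844, -82.3950924873352)
top plat 0.051 [147.5, 94.0] (array([592.54150391,  78.34996033]), 79.62406158447266, 61.838523864746094, -82.3951153755188)
top plat 0.056 [147.5, 94.0] (array([591.91143799,  78.00824738]), 79.31796264648438, 61.60076904296875, -82.39508104324341)
side pillar 0.092 [132.0] (array([570.6105957, 252.7024231]), 57.08140563964844, 47.323028564453125, 9.765442848205566)
side plat 0.046 [108.5, 92.5] (array([603.19421387,  86.19910431]), 86.39901733398438, 78.7505874633789, -82.77125978469849)
side plat 0.051 [108.5, 92.5] (array([602.09985352,  81.51095581]), 86.025146484375, 78.40982818603516, -82.77124786376953)
side plat 0.056 [108.5, 92.5] (array([601.00543213,  76.82279968]), 85.65128326416016, 78.0690689086914, -82.77123498916626)
(array([579.2020874 , 162.27418518]), 297.6628112792969, 93.34934997558594, -82.40744638442993)
```

```bash
cat > plan.py <<'E'
from h import *
from scipy.spatial.transform import Rotation as Ro
# usage: plan.py x y z yaw  (mm, deg) -> offset/angular from the measured pose
x,y,z,yaw=map(float,sys.argv[1:5])
s=manip.sense(); R0=Ro.from_quat(s['tool_rot'])
a=np.radians(yaw); T=np.array([[np.cos(a),np.sin(a),0],[np.sin(a),-np.cos(a),0],[0,0,-1]])
off=R0.inv().apply(np.array([x,y,z])-s['tcp_pos']*1000); rv=(R0.inv()*Ro.from_matrix(T)).as_rotvec(degrees=True)
xv=R0.as_matrix()[:,0]
print('at',(s['tcp_pos']*1000).round(1),'yaw',np.degrees(np.arctan2(xv[1],xv[0])).round(1),'t',round(s['t'],1),'gap',round(s['finger_gap']*85,1),'F',s['force'].round(1))
print('offset',off.round(1),'angular',rv.round(1))
E
python3 - <<'E'
from h import *
s=snap('top');g=s['pixels'].max(2)
m=np.zeros(g.shape,np.uint8);m[168:187,286:314]=(g[168:187,286:314]<100)*255
cs,_=cv2.findContours(m,cv2.RETR_EXTERNAL,cv2.CHAIN_APPROX_NONE)
for c in cs:
    M=cv2.moments(c)
    if M['m00']>5:u,v=M['m10']/M['m00'],M['m01']/M['m00'];print(u,v,M['m00'],onz(s,u,v,.064)*1000)
for u,v in((291.1,177.7),(299.5,175),(308,175)):print(onz(s,u,v,.064)*1000)
E
python3 plan.py 585 93 220 97.6
```

```text
290.35714285714283 177.27619047619046 35.0 [587.83459401 105.86725334  64.        ]
307.46060606060604 174.46060606060604 27.5 [598.18352928  50.73054562  64.        ]
299.1166666666667 174.65 30.0 [596.99462028  77.73399341  64.        ]
312.5151515151515 170.75757575757575 5.5 [610.60790809  34.66454234  64.        ]
[586.50525901 103.42130717  64.        ]
[595.87988147  76.46147428  64.        ]
[596.46238946  48.93979644  64.        ]
at [ 153.9 -605.6  231.1] yaw 14.3 t 0.3 gap 85.0 F [ 0.1 -1.  -0.6]
offset [ 589.8 -571.    11.4] angular [ -0.   -0.  -83.3]
```

```bash
python3 plan.py 588 106 220 97.6
R='{"grip":0.4,"offset":[300,-290,6],"angular":[0,0,-42]}'
python3 -m crank '[{"grip":0.4,"offset":[50,-48,2],"angular":[0,0,-8]},{"grip":0.4,"offset":[300,-290,6],"angular":[0,0,-42]},{"grip":0.4,"offset":[300,-290,6],"angular":[0,0,-42]},{"grip":0.4,"offset":[300,-290,6],"angular":[0,0,-42]},{"grip":0.4,"offset":[300,-290,6],"angular":[0,0,-42]},{"grip":0.4,"offset":[300,-290,6],"angular":[0,0,-42]},{"grip":0.4,"offset":[300,-290,6],"angular":[0,0,-42]},{"grip":0.4,"offset":[300,-290,6],"angular":[0,0,-42]},{"grip":0.4,"offset":[300,-290,6],"angular":[0,0,-42]},{"grip":0.4,"offset":[300,-290,6],"angular":[0,0,-42]}]' 30
python3 plan.py 588 106 220 97.6
```

```text
at [ 153.9 -605.6  231.1] yaw 14.3 t 0.3 gap 85.0 F [ 0.1 -1.  -0.6]
offset [ 595.9 -582.8   11.4] angular [ -0.   -0.  -83.3]
t: 1.35
tcp_pos: [0.3741, -0.2482, 0.2255]
tool_rot: [0.881, 0.473, 0.0, -0.0]
force: [-0.2, -1.4, -0.5]
finger_gap: 0.599
at [ 374.1 -248.2  225.5] yaw 56.5 t 1.4 gap 50.9 F [-0.2 -1.4 -0.5]
offset [413.5 -17.    5.7] angular [ -0.   -0.  -41.1]
```

```bash
python3 -m crank '[{"grip":0.4,"offset":[413.5,-17,5.5],"angular":[0,0,-41]},{"grip":0.4,"offset":[413.5,-17,5.5],"angular":[0,0,-41]},{"grip":0.4,"offset":[413.5,-17,5.5],"angular":[0,0,-41]},{"grip":0.4,"offset":[413.5,-17,5.5],"angular":[0,0,-41]},{"grip":0.4,"offset":[413.5,-17,5.5],"angular":[0,0,-41]},{"grip":0.4,"offset":[413.5,-17,5.5],"angular":[0,0,-41]},{"grip":0.4,"offset":[413.5,-17,5.5],"angular":[0,0,-41]},{"grip":0.4,"offset":[413.5,-17,5.5],"angular":[0,0,-41]},{"grip":0.4,"offset":[413.5,-17,5.5],"angular":[0,0,-41]},{"grip":0.4,"offset":[413.5,-17,5.5],"angular":[0,0,-41]}]'
python3 - <<'E'
from h import *
snap('top','t1.png');snap('side','s1.png')
t=cv2.imread('pics/t1.png')[130:260,180:360];d=cv2.imread('pics/s1.png')[115:265,245:425]
cv2.imwrite('pics/c1.png',np.hstack([cv2.resize(t,(400,290)),cv2.resize(d,(400,334))[:290]]))
E
python3 plan.py 588 106 63 97.6
```

```text
t: 2.35
tcp_pos: [0.59, 0.103, 0.2195]
tool_rot: [0.66, 0.751, 0.0, 0.0]
force: [-0.7, -1.2, 0.9]
finger_gap: 0.596
at [588.2 100.9 219.4] yaw 97.2 t 2.5 gap 50.9 F [-0.  -0.6 -0.2]
offset [  5.2   0.7 156.4] angular [-0.1  0.  -0.4]
```

View pics/c1.png

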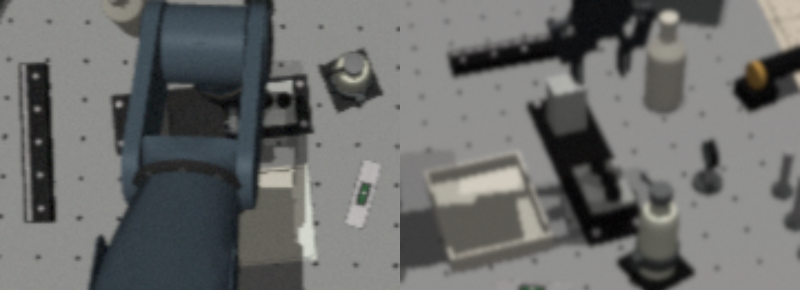

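```bash
cat > avg.py <<'E'
from h import *
P=[]
for i in range(int(sys.argv[1]) if len(sys.argv)>1 else 6):
    s=manip.sense();P.append(np.r_[s['tcp_pos']*1000,s['force']]);vision.snapshot('top')
print(np.array(P).round(1)); print(np.mean(P,0).round(2))
E
python3 avg.py
```

```text
[[ 5.882e+02  1.009e+02  2.194e+02 -0.000e+00 -6.000e-01 -2.000e-01]
 [ 5.880e+02  1.006e+02  2.195e+02 -2.000e-01  2.000e-01  2.000e-01]
 [ 5.880e+02  1.004e+02  2.197e+02 -7.000e-01  3.000e-01  3.000e-01]
 [ 5.881e+02  1.005e+02  2.198e+02 -2.000e-01  7.000e-01  1.000e-01]
 [ 5.882e+02  1.007e+02  2.199e+02  2.000e-01 -3.000e-01  5.000e-01]
 [ 5.884e+02  1.009e+02  2.200e+02 -4.000e-01 -2.000e-01  1.000e+00]]
[ 5.8816e+02  1.0067e+02  2.1973e+02 -2.2000e-01  2.0000e-02  3.1000e-01]
```

```bash
python3 - <<'E'
from h import *
t=snap('top');d=snap('side')
def tri(a,b):
    o1,d1=ray(t,a[0]/4.4+180,a[1]/4.4+130);o2,d2=ray(d,b[0]/4+245,b[1]/4+115)
    A=np.stack([d1,-d2],1);x=np.linalg.lstsq(A,o2-o1,rcond=None)[0]
    return ((o1+d1*x[0]+o2+d2*x[1])/2*1000).round(1)
for a,b in (((473,257),(311,299)),((465,170),(390,287)),((580,157),(425,360)),((588,243),(348,382))):print('plat',tri(a,b))
for a,b in (((263,264),(263,140)),((257,193),(322,130)),((316,188),(336,165)),((320,257),(274,178))):print('pil',tri(a,b))
E
```

```text
plat [555.  115.   51.8]
plat [620.6 123.7  44.1]
plat [630.3  37.8  48.6]
plat [567.7  30.3  44.6]
pil [543.  262.2  91.8]
pil [594.1 269.4  88.1]
pil [598.2 227.2  86.2]
pil [547.3 222.7  84.8]
```

```bash
python3 -m crank '[{"grip":0.4,"offset":[5.2,0.7,40],"angular":[0,0,-0.4]},{"grip":0.4,"offset":[5.2,0.7,80],"angular":[0,0,-0.4]},{"grip":0.4,"offset":[5.2,0.7,120],"angular":[0,0,-0.4]},{"grip":0.4,"offset":[5.2,0.7,150],"angular":[0,0,-0.4]},{"grip":0.4,"offset":[5.2,0.7,156],"angular":[0,0,-0.4]},{"grip":0.4,"offset":[5.2,0.7,158],"angular":[0,0,-0.4]},{"grip":0.4,"offset":[5.2,0.7,159],"angular":[0,0,-0.4]},{"grip":0.4,"offset":[5.2,0.7,160],"angular":[0,0,-0.4]},{"grip":0.4,"offset":[5.2,0.7,160],"angular":[0,0,-0.4]}]'
python3 plan.py 588 106 58 97.6;python3 avg.py 3
python3 - <<'E'
from h import *
snap('side','s2.png')
d=cv2.imread('pics/s2.png')[115:265,245:425]
cv2.imwrite('pics/c2.png',cv2.resize(d,(720,600),interpolation=cv2.INTER_CUBIC))
E
```

```text
t: 3.75
tcp_pos: [0.5899, 0.1078, 0.0613]
tool_rot: [0.658, 0.753, 0.001, 0.001]
force: [-0.8, -0.6, -0.9]
finger_gap: 0.6
at [589.9 107.8  61.3] yaw 97.7 t 3.8 gap 51.0 F [-0.8 -0.6 -0.9]
offset [-1.5 -2.1  3.3] angular [0.2 0.  0.1]
[[ 5.899e+02  1.078e+02  6.130e+01 -8.000e-01 -6.000e-01 -9.000e-01]
 [ 5.897e+02  1.078e+02  6.120e+01  2.000e-01 -0.000e+00  0.000e+00]
 [ 5.895e+02  1.078e+02  6.100e+01  5.000e-01  0.000e+00  1.000e-01]]
[ 5.8970e+02  1.0776e+02  6.1140e+01 -4.0000e-02 -1.9000e-01 -2.4000e-01]
```

View pics/c2.png

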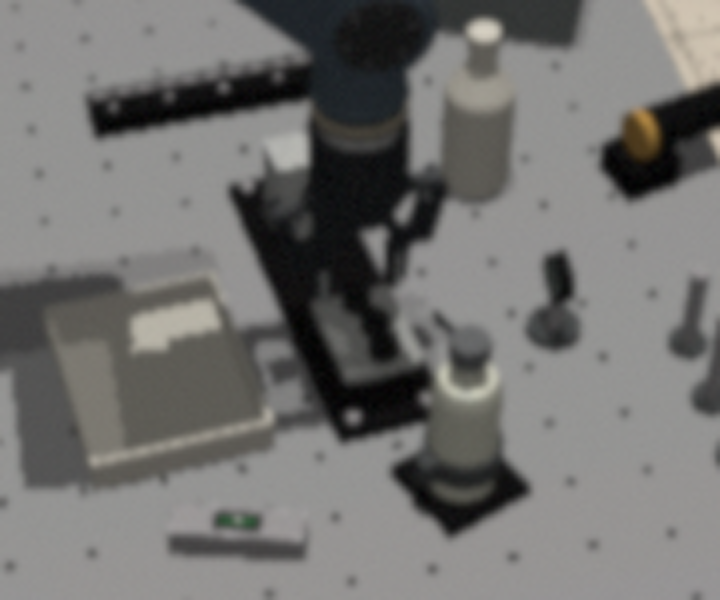

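```bash
python3 -m crank '[{"grip":0.4,"offset":[-1,-1.5,1.5],"angular":[0.1,0,0.1]},{"grip":0.4,"offset":[-1,-1.5,3],"angular":[0.1,0,0.1]},{"grip":0.6,"offset":[-1,-1.5,4],"angular":[0.1,0,0.1]},{"grip":1,"offset":[-1,-1.5,4],"angular":[0.1,0,0.1]},{"grip":1,"offset":[-1,-1.5,4],"angular":[0.1,0,0.1]},{"grip":1,"offset":[-1,-1.5,4],"angular":[0.1,0,0.1]},{"grip":1,"offset":[-1,-1.5,4],"angular":[0.1,0,0.1]},{"grip":1,"offset":[-1,-1.5,4],"angular":[0.1,0,0.1]},{"grip":1,"offset":[-1,-1.5,4],"angular":[0.1,0,0.1]}]' 30
python3 avg.py 4
```

```text
t: 4.85
tcp_pos: [0.5875, 0.1066, 0.0558]
tool_rot: [0.659, 0.752, -0.001, -0.001]
force: [-0.2, -0.5, -0.7]
finger_gap: 0.256
[[ 5.875e+02  1.066e+02  5.580e+01 -2.000e-01 -5.000e-01 -7.000e-01]
 [ 5.875e+02  1.065e+02  5.580e+01 -2.000e-01  2.000e-01  8.000e-01]
 [ 5.875e+02  1.065e+02  5.580e+01 -3.000e-01  3.000e-01 -3.000e-01]
 [ 5.875e+02  1.065e+02  5.580e+01 -2.000e-01 -4.000e-01 -2.000e-01]]
[ 5.8752e+02  1.0655e+02  5.5810e+01 -2.3000e-01 -9.0000e-02 -1.1000e-01]
```

```bash
python3 plan.py 425 125 130 97.6; python3 -m crank '[{"grip":1,"offset":[0,0,-15],"angular":[0,0,0]},{"grip":1,"offset":[0,0,-45],"angular":[0,0,0]},{"grip":1,"offset":[0,0,-75],"angular":[0,0,0]},{"grip":1,"offset":[20,-45,-80],"angular":[0,0,0]},{"grip":1,"offset":[40,-90,-80],"angular":[0,0,0]},{"grip":1,"offset":[40,-130,-80],"angular":[0,0,0]},{"grip":1,"offset":[40,-158,-80],"angular":[0,0,0]},{"grip":1,"offset":[40,-158,-80],"angular":[0,0,0]},{"grip":1,"offset":[40,-158,-80],"angular":[0,0,0]}]'
python3 plan.py 425 125 15 97.6
```

```text
at [587.5 106.5  55.8] yaw 97.6 t 5.0 gap 21.8 F [ 1.   0.2 -0.7]
offset [  39.7 -158.8  -73.9] angular [-0.1  0.  -0. ]
t: 5.95
tcp_pos: [0.4265, 0.1255, 0.1372]
tool_rot: [0.659, 0.752, 0.0, 0.0]
force: [0.1, -0.7, -0.5]
finger_gap: 0.255
at [426.5 125.5 137.2] yaw 97.6 t 6.0 gap 21.7 F [ 0.1 -0.7 -0.5]
offset [ -0.3  -1.7 122.2] angular [ 0.1  0.  -0. ]
```

```bash
python3 -m crank '[{"grip":1,"offset":[0,0,40],"angular":[0,0,0]},{"grip":1,"offset":[0,0,80],"angular":[0,0,0]},{"grip":1,"offset":[0,0,112],"angular":[0,0,0]},{"grip":1,"offset":[0,0,118],"angular":[0,0,0]},{"grip":1,"offset":[0,0,119],"angular":[0,0,0]},{"grip":0.4,"offset":[0,0,119],"angular":[0,0,0]},{"grip":0.4,"offset":[0,0,119],"angular":[0,0,0]},{"grip":0.4,"offset":[0,0,90],"angular":[0,0,0]},{"grip":0.4,"offset":[0,0,45],"angular":[0,0,0]},{"grip":0.4,"offset":[0,0,0],"angular":[0,0,0]}]'
python3 plan.py 596.5 77.5 130 97.6
python3 - <<'E'
from h import *
snap('side','s3.png')
cv2.imwrite('pics/c3.png',cv2.resize(cv2.imread('pics/s3.png')[115:265,245:425],(720,600),interpolation=cv2.INTER_CUBIC))
E
python3 plan.py 596.5 77.5 130 97.6
```

```text
t: 6.95
tcp_pos: [0.4255, 0.1254, 0.1384]
tool_rot: [0.659, 0.752, -0.0, -0.0]
force: [1.3, -0.2, -0.2]
finger_gap: 0.603
at [425.5 125.4 138.4] yaw 97.6 t 7.0 gap 51.3 F [ 1.3 -0.2 -0.2]
offset [-70.  163.2   8.2] angular [-0.1  0.  -0. ]
at [429.5 125.9 144.6] yaw 97.6 t 7.0 gap 50.8 F [1.1 0.6 3.5]
offset [-70.  158.9  16.6] angular [ 0.7  0.1 -0. ]
```

View pics/c3.png

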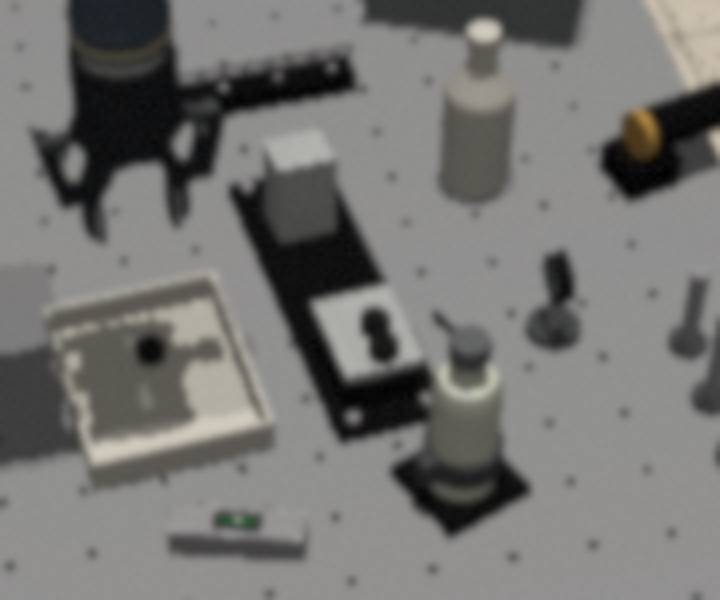

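Pad 1 lies in the tray at crop (150,350), and two pads remain on the platform at (375,320) and (385,345). Next pad.

```bash
python3 -m crank '[{"grip":0.4,"offset":[-19,44,0],"angular":[0,0,0]},{"grip":0.4,"offset":[-38,88,0],"angular":[0,0,0]},{"grip":0.4,"offset":[-57,132,0],"angular":[0,0,0]},{"grip":0.4,"offset":[-70,162,10],"angular":[0,0,0]},{"grip":0.4,"offset":[-70,162,40],"angular":[0,0,0]},{"grip":0.4,"offset":[-70,162,68],"angular":[0,0,0]},{"grip":0.4,"offset":[-70,162,74],"angular":[0,0,0]},{"grip":0.4,"offset":[-70,162,74],"angular":[0,0,0]},{"grip":0.4,"offset":[-70,162,74],"angular":[0,0,0]},{"grip":0.4,"offset":[-70,162,74],"angular":[0,0,0]}]'
python3 avg.py 3
python3 plan.py 596.5 77.5 56 97.6
```

```text
t: 8.0
tcp_pos: [0.5966, 0.0775, 0.0637]
tool_rot: [0.659, 0.752, 0.0, 0.001]
force: [0.4, -0.0, -0.1]
finger_gap: 0.6
[[ 5.966e+02  7.750e+01  6.370e+01  4.000e-01 -0.000e+00 -1.000e-01]
 [ 5.965e+02  7.750e+01  6.360e+01 -1.100e+00  0.000e+00  0.000e+00]
 [ 5.963e+02  7.740e+01  6.330e+01  9.000e-01 -2.000e-01  6.000e-01]]
[ 5.9645e+02  7.7440e+01  6.3550e+01  6.0000e-02 -7.0000e-02  1.8000e-01]
at [596.1  77.4  63.1] yaw 97.6 t 8.2 gap 51.1 F [-0.4  0.7  0.4]
offset [0.1 0.4 7.1] angular [ 0.  0. -0.]
```

```bash
python3 -m crank '[{"grip":0.4,"offset":[0,0,4],"angular":[0,0,0]},{"grip":0.5,"offset":[0,0,7],"angular":[0,0,0]},{"grip":0.6,"offset":[0,0,7],"angular":[0,0,0]},{"grip":1,"offset":[0,0,7],"angular":[0,0,0]},{"grip":1,"offset":[0,0,7],"angular":[0,0,0]},{"grip":1,"offset":[0,0,7],"angular":[0,0,0]},{"grip":1,"offset":[0,0,7],"angular":[0,0,0]},{"grip":1,"offset":[0,0,-10],"angular":[0,0,0]},{"grip":1,"offset":[0,0,-45],"angular":[0,0,0]},{"grip":1,"offset":[0,0,-74],"angular":[0,0,0]}]' 
python3 -m crank '[{"grip":1,"offset":[5,-45,0],"angular":[0,0,0]},{"grip":1,"offset":[10,-90,0],"angular":[0,0,0]},{"grip":1,"offset":[15,-135,0],"angular":[0,0,0]},{"grip":1,"offset":[18,-168,0],"angular":[0,0,0]},{"grip":1,"offset":[18,-168,0],"angular":[0,0,0]},{"grip":1,"offset":[18,-168,0],"angular":[0,0,0]},{"grip":1,"offset":[18,-168,0],"angular":[0,0,0]}]'
python3 plan.py 425 75 15 97.6
```

```text
t: 9.15
tcp_pos: [0.5954, 0.0774, 0.1366]
tool_rot: [0.659, 0.752, -0.001, -0.001]
force: [-0.4, 0.6, 0.6]
finger_gap: 0.259
t: 9.85
tcp_pos: [0.4289, 0.0729, 0.1365]
tool_rot: [0.659, 0.752, 0.0, 0.001]
force: [0.4, -0.1, -1.1]
finger_gap: 0.259
at [428.9  72.9 136.5] yaw 97.5 t 9.8 gap 22.0 F [ 0.4 -0.1 -1.1]
offset [  2.7  -3.7 121.5] angular [ 0.1  0.  -0.1]
```

```bash
python3 -m crank '[{"grip":1,"offset":[0,0,40],"angular":[0,0,0]},{"grip":1,"offset":[0,0,80],"angular":[0,0,0]},{"grip":1,"offset":[0,0,112],"angular":[0,0,0]},{"grip":1,"offset":[0,0,118],"angular":[0,0,0]},{"grip":1,"offset":[0,0,119],"angular":[0,0,0]},{"grip":0.4,"offset":[0,0,119],"angular":[0,0,0]},{"grip":0.4,"offset":[0,0,119],"angular":[0,0,0]},{"grip":0.4,"offset":[0,0,90],"angular":[0,0,0]},{"grip":0.4,"offset":[0,0,45],"angular":[0,0,0]},{"grip":0.4,"offset":[0,0,0],"angular":[0,0,0]}]'
python3 -m crank '[{"grip":0.4,"offset":[-12,44,0],"angular":[0,0,0]},{"grip":0.4,"offset":[-24,88,0],"angular":[0,0,0]},{"grip":0.4,"offset":[-36,132,0],"angular":[0,0,0]},{"grip":0.4,"offset":[-45,165,10],"angular":[0,0,0]},{"grip":0.4,"offset":[-45,165,40],"angular":[0,0,0]},{"grip":0.4,"offset":[-45,165,68],"angular":[0,0,0]},{"grip":0.4,"offset":[-45,165,74],"angular":[0,0,0]},{"grip":0.4,"offset":[-45,165,74],"angular":[0,0,0]},{"grip":0.4,"offset":[-45,165,74],"angular":[0,0,0]},{"grip":0.4,"offset":[-45,165,74],"angular":[0,0,0]}]'
python3 avg.py 3
python3 plan.py 598 50.5 56 97.6
```

```text
t: 10.85
tcp_pos: [0.4264, 0.0731, 0.1384]
tool_rot: [0.659, 0.752, -0.0, -0.0]
force: [0.5, 0.1, -0.0]
finger_gap: 0.603
t: 11.85
tcp_pos: [0.5972, 0.0501, 0.0638]
tool_rot: [0.659, 0.752, 0.0, 0.001]
force: [0.5, 0.0, 0.5]
finger_gap: 0.597
[[ 5.972e+02  5.010e+01  6.380e+01  5.000e-01  0.000e+00  5.000e-01]
 [ 5.970e+02  5.020e+01  6.360e+01 -1.000e-01 -2.000e-01  6.000e-01]
 [ 5.969e+02  5.010e+01  6.330e+01  0.000e+00  8.000e-01  7.000e-01]]
[5.9703e+02 5.0160e+01 6.3580e+01 1.2000e-01 2.0000e-01 6.0000e-01]
at [596.7  50.2  63.1] yaw 97.6 t 12.0 gap 50.9 F [-0.1  0.2  0.5]
offset [0.2 1.3 7.1] angular [ 0.  0. -0.]
```

```bash
python3 -m crank '[{"grip":0.4,"offset":[0,1,4],"angular":[0,0,0]},{"grip":0.5,"offset":[0,1,7],"angular":[0,0,0]},{"grip":0.6,"offset":[0,1,7],"angular":[0,0,0]},{"grip":1,"offset":[0,1,7],"angular":[0,0,0]},{"grip":1,"offset":[0,1,7],"angular":[0,0,0]},{"grip":1,"offset":[0,1,7],"angular":[0,0,0]},{"grip":1,"offset":[0,1,7],"angular":[0,0,0]},{"grip":1,"offset":[0,0,-10],"angular":[0,0,0]},{"grip":1,"offset":[0,0,-45],"angular":[0,0,0]},{"grip":1,"offset":[0,0,-74],"angular":[0,0,0]}]' 
python3 -m crank '[{"grip":1,"offset":[1,-45,0],"angular":[0,0,0]},{"grip":1,"offset":[2,-90,0],"angular":[0,0,0]},{"grip":1,"offset":[3,-135,0],"angular":[0,0,0]},{"grip":1,"offset":[15,-155,0],"angular":[0,0,0]},{"grip":1,"offset":[15,-155,0],"angular":[0,0,0]},{"grip":1,"offset":[15,-155,0],"angular":[0,0,0]},{"grip":1,"offset":[15,-155,0],"angular":[0,0,0]}]'
python3 plan.py 443 40 15 97.6
```

```text
t: 13.0
tcp_pos: [0.596, 0.0502, 0.1366]
tool_rot: [0.659, 0.752, -0.001, -0.001]
force: [0.5, -0.9, -0.4]
finger_gap: 0.258
t: 13.7
tcp_pos: [0.4429, 0.0443, 0.1364]
tool_rot: [0.659, 0.752, 0.0, 0.001]
force: [0.4, -1.0, -1.1]
finger_gap: 0.256
at [442.9  44.3 136.4] yaw 97.6 t 13.7 gap 21.7 F [ 0.4 -1.  -1.1]
offset [ -4.1  -0.7 121.4] angular [ 0.1  0.1 -0. ]
```

```bash
python3 -m crank '[{"grip":1,"offset":[0,0,40],"angular":[0,0,0]},{"grip":1,"offset":[0,0,80],"angular":[0,0,0]},{"grip":1,"offset":[0,0,112],"angular":[0,0,0]},{"grip":1,"offset":[0,0,118],"angular":[0,0,0]},{"grip":1,"offset":[0,0,119],"angular":[0,0,0]},{"grip":0.4,"offset":[0,0,119],"angular":[0,0,0]},{"grip":0.4,"offset":[0,0,119],"angular":[0,0,0]},{"grip":0.4,"offset":[0,0,90],"angular":[0,0,0]},{"grip":0.4,"offset":[0,0,45],"angular":[0,0,0]},{"grip":0.4,"offset":[0,0,0],"angular":[0,0,0]}]'
python3 -m crank '[{"grip":1,"offset":[0,0,-45],"angular":[0,0,0]},{"grip":1,"offset":[0,0,-85],"angular":[0,0,0]},{"grip":1,"offset":[0,0,-85],"angular":[0,0,0]},{"grip":1,"offset":[0,0,-85],"angular":[0,0,0]}]'
python3 - <<'E'
from h import *
snap('top','t4.png');snap('side','s4.png')
cv2.imwrite('pics/c4.png',cv2.resize(cv2.imread('pics/s4.png')[115:265,245:425],(720,600),interpolation=cv2.INTER_CUBIC))
cv2.imwrite('pics/c5.png',cv2.resize(cv2.imread('pics/t4.png')[130:260,180:360],None,fx=4.4,fy=4.4,interpolation=cv2.INTER_CUBIC))
E
python3 plan.py 575 240 220 97.6
```

```text
t: 14.7
tcp_pos: [0.4403, 0.0447, 0.1384]
tool_rot: [0.659, 0.752, -0.0, -0.0]
force: [1.0, -0.3, -0.5]
finger_gap: 0.599
t: 15.1
tcp_pos: [0.441, 0.0447, 0.2231]
tool_rot: [0.659, 0.752, 0.001, 0.002]
force: [-0.3, 0.6, -1.1]
finger_gap: 0.007
at [439.6  44.9 220.8] yaw 97.6 t 15.2 gap 0.2 F [ 0.   0.1 -0.7]
offset [175.6 159.9   0.3] angular [-0.2 -0.  -0. ]
```

View pics/c4.png

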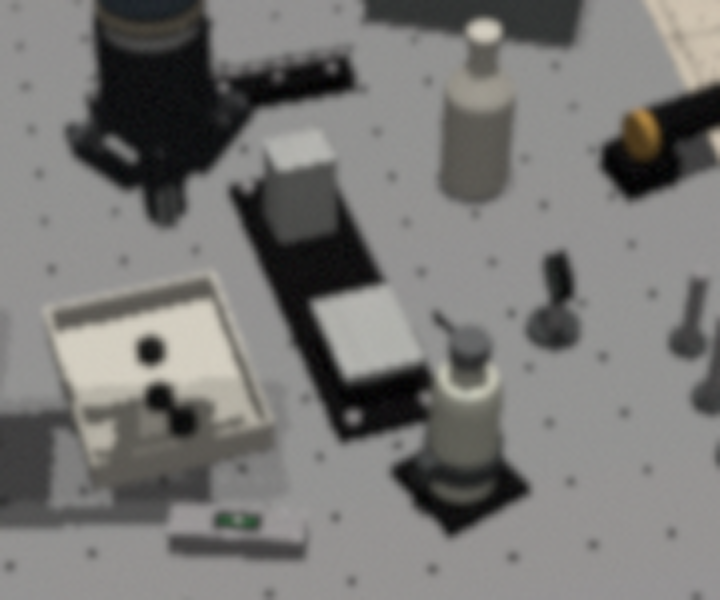

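View pics/c5.png

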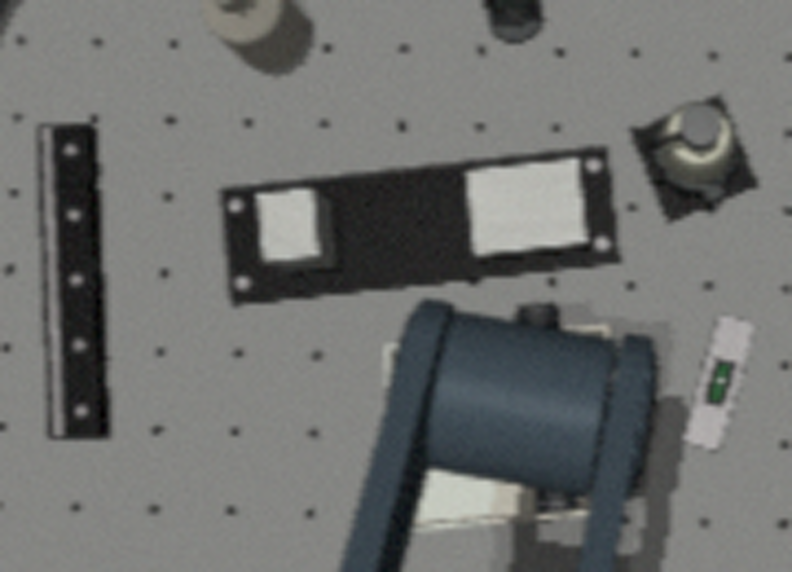

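All three pads are in the tray at crop (150,350), (158,398) and (183,422), and the platform is bare. Next I measure the nozzle and recheck the stand.

```bash
python3 - <<'E'
from m2 import *
T=cv2.imread('pics/t4.png');S=cv2.imread('pics/s4.png')
t=vision.snapshot('top');d=vision.snapshot('side')
t['pixels']=T[:,:,::-1];d['pixels']=S[:,:,::-1]
for th in (110,130):
  for n,s,bp,bl in (('top',t,(234,168,258,196),(284,160,315,192)),('side',d,(308,143,332,160),(320,184,353,214))):
    for nm,b,zs in (('pillar',bp,[.092]),('plat',bl,[.047,.052,.057])):
        im=s['pixels'].max(2);x0,y0,x1,y1=b
        m=np.zeros(im.shape,np.uint8);m[y0:y1,x0:x1]=(im[y0:y1,x0:x1]>th)*255
        cs,_=cv2.findContours(m,cv2.RETR_EXTERNAL,cv2.CHAIN_APPROX_NONE);c=max(cs,key=cv2.contourArea)
        M=cv2.moments(c);u,v=M['m10']/M['m00'],M['m01']/M['m00']
        print(th,n,nm,round(M['m00']),round(u,2),round(v,2),[(onz(s,u,v,z)*1000).round(1)[:2] for z in zs],[np.round(q,1) for q in rect(s,c,zs[0])])
E
python3 - <<'E'
from h import *
t=snap('top');d=snap('side')
g=cv2.resize(t['pixels'][145:185,320:360],None,fx=10,fy=10,interpolation=cv2.INTER_CUBIC)
h=cv2.resize(d['pixels'][185:240,335:385],None,fx=8,fy=8,interpolation=cv2.INTER_CUBIC)[:400]
cv2.imwrite('pics/noz.png',np.hstack([g,h])[:,:,::-1])
E
```

```text
110 top pillar 176 245.05 180.62 [array([570.7, 246.7])] [array([570.5, 246.8]), np.float64(49.4), np.float64(41.4), np.float64(7.8)]
110 top plat 458 299.08 176.49 [array([593.1,  78.8]), array([592.5,  78.5]), array([591.9,  78.2])] [array([593.2,  78.8]), np.float64(85.3), np.float64(63.1), np.float64(-82.4)]
110 side pillar 303 319.57 149.72 [array([574. , 257.8])] [array([572.5, 252.3]), np.float64(78.7), np.float64(75.7), np.float64(79.2)]
110 side plat 524 339.42 195.92 [array([604. ,  83.6]), array([602.9,  78.9]), array([601.8,  74.2])] [array([606. ,  84.1]), np.float64(99.2), np.float64(97.0), np.float64(-89.4)]
130 top pillar 168 245.02 180.61 [array([570.7, 246.8])] [array([570.6, 246.8]), np.float64(48.7), np.float64(40.5), np.float64(7.4)]
130 top plat 446 299.11 176.53 [array([593. ,  78.8]), array([592.4,  78.4]), array([591.7,  78.1])] [array([593. ,  78.7]), np.float64(84.2), np.float64(62.8), np.float64(-82.4)]
130 side pillar 280 319.71 149.31 [array([574.8, 259.7])] [array([572.4, 252.7]), np.float64(78.7), np.float64(75.5), np.float64(78.7)]
130 side plat 498 339.61 195.78 [array([604.7,  84. ]), array([603.6,  79.4]), array([602.5,  74.7])] [array([610.3,  85.9]), np.float64(96.6), np.float64(91.1), np.float64(6.8)]
```

View pics/noz.png

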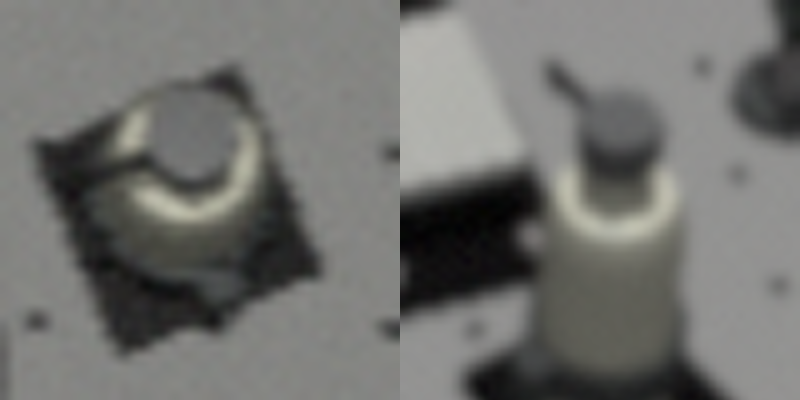

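```bash
python3 - <<'E'
from h import *
t=vision.snapshot('top');d=vision.snapshot('side')
print(onz(t,338.65,157.75,.159)*1000,onz(d,362.3,199.5,.159)*1000)
E
python3 plan.py 635 -36 220 97.6
```

```text
[638.23138558 -46.25132125 159.        ] [638.98347563 -46.72083424 159.        ]
at [440.2  44.8 220.1] yaw 97.6 t 15.5 gap 0.0 F [ 0.1  0.3 -0. ]
offset [-105.7  182.5   -0.7] angular [-0.2 -0.  -0. ]
```

```bash
python3 plan.py 638.5 -46.5 185 97.6;python3 -m crank '[{"grip":1,"offset":[-22,37,0],"angular":[0,0,0]},{"grip":1,"offset":[-44,74,0],"angular":[0,0,0]},{"grip":1,"offset":[-66,111,0],"angular":[0,0,0]},{"grip":1,"offset":[-88,148,0],"angular":[0,0,0]},{"grip":1,"offset":[-110,180,10],"angular":[0,0,0]},{"grip":1,"offset":[-116.5,184.5,25],"angular":[0,0,0]},{"grip":1,"offset":[-116.5,184.5,35],"angular":[0,0,0]},{"grip":1,"offset":[-116.5,184.5,35],"angular":[0,0,0]},{"grip":1,"offset":[-116.5,184.5,35],"angular":[0,0,0]},{"grip":1,"offset":[-116.5,184.5,35],"angular":[0,0,0]}]'
python3 avg.py 3
python3 plan.py 638.5 -46.5 160 97.6
python3 - <<'E'
from h import *
t=snap('top');d=snap('side')
h=cv2.resize(d['pixels'][160:240,325:405],None,fx=6,fy=6,interpolation=cv2.INTER_CUBIC)
cv2.imwrite('pics/noz2.png',h[:,:,::-1])
E
```

```text
at [440.2  44.8 220.1] yaw 97.6 t 15.5 gap 0.0 F [ 0.1  0.3 -0. ]
offset [-116.5  184.7   34.3] angular [-0.2 -0.  -0. ]
t: 16.5
tcp_pos: [0.6382, -0.0458, 0.1865]
tool_rot: [0.659, 0.752, -0.001, -0.0]
force: [-0.4, 0.2, -0.5]
finger_gap: -0.003
[[ 6.382e+02 -4.580e+01  1.865e+02 -4.000e-01  2.000e-01 -5.000e-01]
 [ 6.385e+02 -4.590e+01  1.868e+02  4.000e-01 -1.100e+00  7.000e-01]
 [ 6.387e+02 -4.600e+01  1.868e+02  8.000e-01  6.000e-01 -2.000e-01]]
[ 6.3847e+02 -4.5910e+01  1.8670e+02  2.5000e-01 -1.0000e-01  1.0000e-02]
at [638.8 -46.1 186.8] yaw 97.6 t 16.6 gap -0.2 F [0.9 1.3 0.6]
offset [-0.3 -0.4 26.8] angular [-0.  0. -0.]
```

View pics/noz2.png

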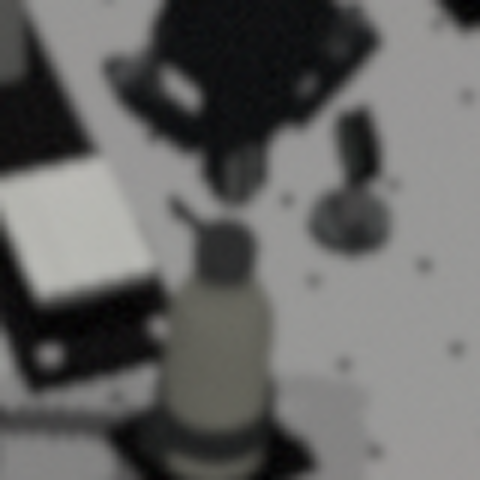

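The shut fingers are centred above the cap at (230,245). I'll press down in steps.

```bash
python3 -m crank '[{"grip":1,"offset":[0,0,15],"angular":[0,0,0]},{"grip":1,"offset":[0,0,24],"angular":[0,0,0]},{"grip":1,"offset":[0,0,28],"angular":[0,0,0]},{"grip":1,"offset":[0,0,30],"angular":[0,0,0]},{"grip":1,"offset":[0,0,32],"angular":[0,0,0]},{"grip":1,"offset":[0,0,33],"angular":[0,0,0]},{"grip":1,"offset":[0,0,33],"angular":[0,0,0]},{"grip":1,"offset":[0,0,33],"angular":[0,0,0]}]'; python3 avg.py 2
```

```text
t: 17.55
tcp_pos: [0.6386, -0.0465, 0.1532]
tool_rot: [0.659, 0.752, -0.001, -0.001]
force: [-2.1, 0.7, 5.2]
finger_gap: -0.001
[[638.6 -46.5 153.2  -2.1   0.7   5.2]
 [638.8 -46.5 153.1  -3.6   0.8   4.8]]
[638.71 -46.49 153.17  -2.88   0.78   5.  ]
```

```bash
python3 -m crank '[{"grip":1,"offset":[0,0,1],"angular":[0,0,0]},{"grip":1,"offset":[0,0,1.3],"angular":[0,0,0]},{"grip":1,"offset":[0,0,1.3],"angular":[0,0,0]},{"grip":1,"offset":[0,0,1.3],"angular":[0,0,0]},{"grip":1,"offset":[0,0,1.3],"angular":[0,0,0]}]'; python3 avg.py 2
python3 -m crank '[{"grip":1,"offset":[0,0,-10],"angular":[0,0,0]},{"grip":1,"offset":[0,0,-30],"angular":[0,0,0]},{"grip":1,"offset":[0,0,-50],"angular":[0,0,0]},{"grip":1,"offset":[0,0,-50],"angular":[0,0,0]},{"grip":1,"offset":[0,0,-50],"angular":[0,0,0]},{"grip":1,"offset":[0,0,-50],"angular":[0,0,0]}]'
python3 plan.py 592.5 78.5 150 97.6
python3 plan.py 570.6 246.8 150 97.6
```

```text
t: 18.15
tcp_pos: [0.6389, -0.0466, 0.1516]
tool_rot: [0.659, 0.752, -0.001, -0.0]
force: [-2.4, 0.6, 4.9]
finger_gap: -0.002
[[ 6.389e+02 -4.660e+01  1.516e+02 -2.400e+00  6.000e-01  4.900e+00]
 [ 6.389e+02 -4.660e+01  1.516e+02 -3.600e+00  5.000e-01  4.900e+00]]
[ 6.3891e+02 -4.6550e+01  1.5159e+02 -2.9900e+00  5.3000e-01  4.9000e+00]
t: 18.85
tcp_pos: [0.6383, -0.0465, 0.2002]
tool_rot: [0.659, 0.752, -0.001, -0.001]
force: [-0.7, 0.7, -0.1]
finger_gap: -0.0
at [638.3 -46.5 200.2] yaw 97.6 t 18.9 gap -0.0 F [-0.7  0.7 -0.1]
offset [129.9 -28.8  50.4] angular [-0.2 -0.  -0. ]
at [638.3 -46.5 200.2] yaw 97.6 t 18.9 gap -0.0 F [-0.7  0.7 -0.1]
offset [299.6 -28.4  50.5] angular [-0.2 -0.  -0. ]
```

Pressed about 7.4 mm and released. Now I gauge the pillar and platform heights by touch.

```bash
python3 -m crank '[{"grip":1,"offset":[45,-4,0],"angular":[0,0,0]},{"grip":1,"offset":[90,-8,0],"angular":[0,0,0]},{"grip":1,"offset":[135,-12,0],"angular":[0,0,0]},{"grip":1,"offset":[180,-16,0],"angular":[0,0,0]},{"grip":1,"offset":[225,-20,10],"angular":[0,0,0]},{"grip":1,"offset":[270,-24,40],"angular":[0,0,0]},{"grip":1,"offset":[299.5,-28.5,75],"angular":[0,0,0]},{"grip":1,"offset":[299.5,-28.5,95],"angular":[0,0,0]},{"grip":1,"offset":[299.5,-28.5,100],"angular":[0,0,0]},{"grip":1,"offset":[299.5,-28.5,100],"angular":[0,0,0]}]'
python3 avg.py 4
```

```text
t: 19.85
tcp_pos: [0.5704, 0.2462, 0.1]
tool_rot: [0.659, 0.752, -0.002, -0.001]
force: [0.1, -0.1, 0.9]
finger_gap: 0.004
[[ 5.704e+02  2.462e+02  1.000e+02  1.000e-01 -1.000e-01  9.000e-01]
 [ 5.715e+02  2.460e+02  1.013e+02 -2.000e-01 -4.000e-01  5.000e-01]
 [ 5.722e+02  2.459e+02  1.022e+02 -3.000e-01  1.000e-01  7.000e-01]
 [ 5.725e+02  2.459e+02  1.027e+02 -2.000e-01 -5.000e-01  5.000e-01]]
[ 5.7164e+02  2.4601e+02  1.0153e+02 -1.4000e-01 -2.4000e-01  6.3000e-01]
```

```bash
python3 -m crank '[{"grip":1,"offset":[0,0,2],"angular":[0,0,0]},{"grip":1,"offset":[0,0,4],"angular":[0,0,0]},{"grip":1,"offset":[0,0,5],"angular":[0,0,0]},{"grip":1,"offset":[0,0,6],"angular":[0,0,0]},{"grip":1,"offset":[0,0,6],"angular":[0,0,0]},{"grip":1,"offset":[0,0,6],"angular":[0,0,0]}]'
python3 avg.py 4
python3 -m crank '[{"grip":1,"offset":[0,0,0.5],"angular":[0,0,0]},{"grip":1,"offset":[0,0,1],"angular":[0,0,0]},{"grip":1,"offset":[0,0,1.5],"angular":[0,0,0]},{"grip":1,"offset":[0,0,1.5],"angular":[0,0,0]},{"grip":1,"offset":[0,0,1.5],"angular":[0,0,0]}]'
python3 avg.py 2
```

```text
t: 20.65
tcp_pos: [0.571, 0.2466, 0.0955]
tool_rot: [0.659, 0.752, -0.001, -0.001]
force: [0.0, 0.5, -0.2]
finger_gap: 0.001
[[ 5.710e+02  2.466e+02  9.550e+01  0.000e+00  5.000e-01 -2.000e-01]
 [ 5.710e+02  2.467e+02  9.550e+01 -3.000e-01  0.000e+00 -3.000e-01]
 [ 5.711e+02  2.467e+02  9.550e+01 -0.000e+00  4.000e-01 -3.000e-01]
 [ 5.711e+02  2.466e+02  9.550e+01 -5.000e-01  1.000e-01  4.000e-01]]
[ 5.7105e+02  2.4664e+02  9.5500e+01 -1.9000e-01  2.6000e-01 -8.0000e-02]
t: 21.35
tcp_pos: [0.571, 0.2466, 0.094]
tool_rot: [0.659, 0.752, -0.001, -0.001]
force: [0.3, 0.3, -0.3]
finger_gap: 0.0
[[ 5.710e+02  2.466e+02  9.400e+01  3.000e-01  3.000e-01 -3.000e-01]
 [ 5.710e+02  2.466e+02  9.400e+01 -2.000e-01  4.000e-01 -1.000e-01]]
[ 5.7102e+02  2.4659e+02  9.3980e+01  8.0000e-02  3.4000e-01 -1.9000e-01]
```

Very repeatable when settled. Continue.

```bash

python3 -m crank '[{"grip":1,"offset":[0,0,0.5],"angular":[0,0,0]},{"grip":1,"offset":[0,0,1],"angular":[0,0,0]},{"grip":1,"offset":[0,0,1.5],"angular":[0,0,0]},{"grip":1,"offset":[0,0,1.5],"angular":[0,0,0]},{"grip":1,"offset":[0,0,1.5],"angular":[0,0,0]}]'
python3 avg.py 1
python3 -m crank '[{"grip":1,"offset":[0,0,0.4],"angular":[0,0,0]},{"grip":1,"offset":[0,0,0.8],"angular":[0,0,0]},{"grip":1,"offset":[0,0,0.8],"angular":[0,0,0]},{"grip":1,"offset":[0,0,0.8],"angular":[0,0,0]}]'
python3 avg.py 1
```

```text
t: 21.95
tcp_pos: [0.571, 0.2466, 0.0925]
tool_rot: [0.659, 0.752, -0.001, -0.001]
force: [0.0, -0.1, -0.3]
finger_gap: -0.0
[[ 5.710e+02  2.466e+02  9.250e+01  0.000e+00 -1.000e-01 -3.000e-01]]
[ 5.7104e+02  2.4659e+02  9.2510e+01  1.0000e-02 -9.0000e-02 -3.0000e-01]
t: 22.4
tcp_pos: [0.5711, 0.2466, 0.0921]
tool_rot: [0.659, 0.752, -0.001, -0.0]
force: [-1.1, -0.6, 3.6]
finger_gap: -0.0
[[571.1 246.6  92.1  -1.1  -0.6   3.6]]
[571.12 246.61  92.12  -1.06  -0.63   3.57]
```

```bash

python3 -m crank '[{"grip":1,"offset":[0,0,-20],"angular":[0,0,0]},{"grip":1,"offset":[-40,0,-20],"angular":[0,0,0]},{"grip":1,"offset":[-85,0,-20],"angular":[0,0,0]},{"grip":1,"offset":[-130,0,-10],"angular":[0,0,0]},{"grip":1,"offset":[-168,0,10],"angular":[0,0,0]},{"grip":1,"offset":[-168,0,28],"angular":[0,0,0]},{"grip":1,"offset":[-168,0,33],"angular":[0,0,0]},{"grip":1,"offset":[-168,0,33],"angular":[0,0,0]},{"grip":1,"offset":[-168,0,33],"angular":[0,0,0]},{"grip":1,"offset":[-168,0,33],"angular":[0,0,0]}]'
python3 avg.py 3
python3 -m crank '[{"grip":1,"offset":[0,0,0.5],"angular":[0,0,0]},{"grip":1,"offset":[0,0,1],"angular":[0,0,0]},{"grip":1,"offset":[0,0,1.5],"angular":[0,0,0]},{"grip":1,"offset":[0,0,2],"angular":[0,0,0]},{"grip":1,"offset":[0,0,2],"angular":[0,0,0]},{"grip":1,"offset":[0,0,2],"angular":[0,0,0]}]'
python3 avg.py 2
```

```text
t: 23.45
tcp_pos: [0.5936, 0.0811, 0.0596]
tool_rot: [0.658, 0.753, -0.0, 0.0]
force: [-0.2, 0.5, 0.6]
finger_gap: 0.0
[[ 5.936e+02  8.110e+01  5.960e+01 -2.000e-01  5.000e-01  6.000e-01]
 [ 5.936e+02  8.100e+01  5.960e+01 -6.000e-01  6.000e-01  1.000e-01]
 [ 5.935e+02  8.080e+01  5.960e+01 -1.000e-01 -1.000e-01 -2.000e-01]]
[ 5.9357e+02  8.0970e+01  5.9590e+01 -3.2000e-01  3.3000e-01  1.7000e-01]
t: 24.2
tcp_pos: [0.593, 0.08, 0.0566]
tool_rot: [0.659, 0.752, -0.001, -0.001]
force: [0.1, 0.3, -0.5]
finger_gap: -0.003
[[ 5.930e+02  8.000e+01  5.660e+01  1.000e-01  3.000e-01 -5.000e-01]
 [ 5.931e+02  8.000e+01  5.670e+01  9.000e-01 -5.000e-01 -2.000e-01]]
[ 5.9305e+02  7.9980e+01  5.6650e+01  5.3000e-01 -1.3000e-01 -3.4000e-01]
```

```bash

python3 -m crank '[{"grip":1,"offset":[0,0,0.8],"angular":[0,0,0]},{"grip":1,"offset":[0,0,1.6],"angular":[0,0,0]},{"grip":1,"offset":[0,0,2],"angular":[0,0,0]},{"grip":1,"offset":[0,0,2],"angular":[0,0,0]},{"grip":1,"offset":[0,0,2],"angular":[0,0,0]}]'
python3 -m crank '[{"grip":1,"offset":[0,0,0.8],"angular":[0,0,0]},{"grip":1,"offset":[0,0,1.5],"angular":[0,0,0]},{"grip":1,"offset":[0,0,1.5],"angular":[0,0,0]},{"grip":1,"offset":[0,0,1.5],"angular":[0,0,0]}]'
python3 avg.py 1
```

```text
t: 24.8
tcp_pos: [0.593, 0.08, 0.0547]
tool_rot: [0.659, 0.752, -0.001, -0.001]
force: [-0.4, -0.7, 0.2]
finger_gap: -0.003
t: 25.2
tcp_pos: [0.593, 0.08, 0.0532]
tool_rot: [0.659, 0.752, -0.001, -0.001]
force: [0.4, 0.4, -0.6]
finger_gap: 0.001
[[ 5.93e+02  8.00e+01  5.32e+01  4.00e-01  4.00e-01 -6.00e-01]]
[ 5.9302e+02  8.0050e+01  5.3180e+01  3.7000e-01  3.9000e-01 -6.4000e-01]
```

```bash

python3 -m crank '[{"grip":1,"offset":[0,0,0.8],"angular":[0,0,0]},{"grip":1,"offset":[0,0,1.5],"angular":[0,0,0]},{"grip":1,"offset":[0,0,1.5],"angular":[0,0,0]},{"grip":1,"offset":[0,0,1.5],"angular":[0,0,0]}]'
python3 -m crank '[{"grip":1,"offset":[0,0,0.8],"angular":[0,0,0]},{"grip":1,"offset":[0,0,1],"angular":[0,0,0]},{"grip":1,"offset":[0,0,1],"angular":[0,0,0]},{"grip":1,"offset":[0,0,1],"angular":[0,0,0]}]'
python3 avg.py 1
```

```text
t: 25.65
tcp_pos: [0.593, 0.08, 0.0516]
tool_rot: [0.659, 0.752, -0.001, -0.001]
force: [0.3, 0.7, -0.1]
finger_gap: -0.004
t: 26.05
tcp_pos: [0.5931, 0.08, 0.0507]
tool_rot: [0.659, 0.752, -0.001, -0.001]
force: [0.2, 0.5, -0.2]
finger_gap: -0.002
[[ 5.931e+02  8.000e+01  5.070e+01  2.000e-01  5.000e-01 -2.000e-01]]
[ 5.9308e+02  8.0030e+01  5.0720e+01  1.9000e-01  5.3000e-01 -2.4000e-01]
```

```bash

python3 -m crank '[{"grip":1,"offset":[0,0,0.8],"angular":[0,0,0]},{"grip":1,"offset":[0,0,1],"angular":[0,0,0]},{"grip":1,"offset":[0,0,1],"angular":[0,0,0]},{"grip":1,"offset":[0,0,1],"angular":[0,0,0]}]'
python3 -m crank '[{"grip":1,"offset":[0,0,0.8],"angular":[0,0,0]},{"grip":1,"offset":[0,0,1],"angular":[0,0,0]},{"grip":1,"offset":[0,0,1],"angular":[0,0,0]},{"grip":1,"offset":[0,0,1],"angular":[0,0,0]}]'
python3 avg.py 1
```

```text
t: 26.5
tcp_pos: [0.593, 0.0801, 0.0497]
tool_rot: [0.659, 0.752, -0.001, -0.001]
force: [-0.3, -0.2, -0.0]
finger_gap: 0.005
t: 26.9
tcp_pos: [0.5932, 0.08, 0.049]
tool_rot: [0.659, 0.752, -0.001, -0.0]
force: [0.3, 0.5, 3.4]
finger_gap: -0.002
[[5.932e+02 8.000e+01 4.900e+01 3.000e-01 5.000e-01 3.400e+00]]
[5.9318e+02 8.0020e+01 4.9000e+01 3.5000e-01 5.3000e-01 3.3600e+00]
```

```bash
cat > avg2.py <<'E'
from h import *
P=[]
for i in range(6):
    s=manip.sense();P.append(np.r_[s['tcp_pos']*1000,s['force'][2]]);vision.snapshot('top')
P=np.array(P);print('z,F mean',P[:,2:].mean(0).round(3),'std',P[:,2:].std(0).round(3),s['tool_rot'].round(4))
E
python3 avg2.py
python3 -m crank '[{"grip":1,"offset":[0,0,0.3],"angular":[0,0,0]},{"grip":1,"offset":[0,0,0.6],"angular":[0,0,0]},{"grip":1,"offset":[0,0,0.6],"angular":[0,0,0]},{"grip":1,"offset":[0,0,0.6],"angular":[0,0,0]},{"grip":1,"offset":[0,0,0.6],"angular":[0,0,0]}]' >/dev/null
python3 avg2.py
python3 -m crank '[{"grip":1,"offset":[0,0,-1],"angular":[0,0,0]},{"grip":1,"offset":[0,0,-10],"angular":[0,0,0]},{"grip":1,"offset":[0,0,-35],"angular":[0,0,0]},{"grip":1,"offset":[0,0,-65],"angular":[0,0,0]},{"grip":1,"offset":[40,0,-65],"angular":[0,0,0]},{"grip":1,"offset":[85,0,-65],"angular":[0,0,0]},{"grip":1,"offset":[130,0,-65],"angular":[0,0,0]},{"grip":1,"offset":[168,0,-60],"angular":[0,0,0]},{"grip":1,"offset":[168,0,-48],"angular":[0,0,0]},{"grip":1,"offset":[168,0,-48],"angular":[0,0,0]}]'
python3 -m crank '[{"grip":1,"offset":[0,0,0],"angular":[0,0,0]},{"grip":1,"offset":[0,0,0],"angular":[0,0,0]},{"grip":1,"offset":[0,0,0],"angular":[0,0,0]}]'
```

```text
z,F mean [48.996  4.128] std [0.007 0.577] [ 6.590e-01  7.522e-01 -5.000e-04 -4.000e-04]
z,F mean [48.973  8.66 ] std [0.007 0.438] [ 6.589e-01  7.522e-01 -5.000e-04 -3.000e-04]
t: 29.05
tcp_pos: [0.5693, 0.247, 0.0945]
tool_rot: [0.658, 0.753, -0.002, -0.001]
force: [-0.3, 0.1, 0.8]
finger_gap: -0.0
t: 29.35
tcp_pos: [0.5717, 0.2453, 0.0965]
tool_rot: [0.66, 0.751, -0.0, -0.0]
force: [-0.0, -0.2, 0.3]
finger_gap: 0.004
```

```bash

python3 -m crank '[{"grip":1,"offset":[0,0,1.5],"angular":[0,0,0]},{"grip":1,"offset":[0,0,3],"angular":[0,0,0]},{"grip":1,"offset":[0,0,3.8],"angular":[0,0,0]},{"grip":1,"offset":[0,0,3.8],"angular":[0,0,0]},{"grip":1,"offset":[0,0,3.8],"angular":[0,0,0]},{"grip":1,"offset":[0,0,3.8],"angular":[0,0,0]}]'
python3 avg2.py

```

```text
t: 29.95
tcp_pos: [0.571, 0.2467, 0.0923]
tool_rot: [0.659, 0.752, -0.001, -0.001]
force: [-0.3, -0.2, 0.2]
finger_gap: -0.002
z,F mean [92.311 -0.236] std [0.009 0.643] [ 6.589e-01  7.522e-01 -6.000e-04 -6.000e-04]
```

```bash

python3 -m crank '[{"grip":1,"offset":[0,0,0.3],"angular":[0,0,0]},{"grip":1,"offset":[0,0,0.6],"angular":[0,0,0]},{"grip":1,"offset":[0,0,0.6],"angular":[0,0,0]},{"grip":1,"offset":[0,0,0.6],"angular":[0,0,0]},{"grip":1,"offset":[0,0,0.6],"angular":[0,0,0]}]' >/dev/null
python3 avg2.py
python3 -m crank '[{"grip":1,"offset":[0,0,0.3],"angular":[0,0,0]},{"grip":1,"offset":[0,0,0.5],"angular":[0,0,0]},{"grip":1,"offset":[0,0,0.5],"angular":[0,0,0]},{"grip":1,"offset":[0,0,0.5],"angular":[0,0,0]},{"grip":1,"offset":[0,0,0.5],"angular":[0,0,0]}]' >/dev/null
python3 avg2.py
```

```text
z,F mean [92.12   5.651] std [0.009 0.538] [ 6.590e-01  7.522e-01 -5.000e-04 -5.000e-04]
z,F mean [92.108  7.97 ] std [0.016 0.548] [ 6.590e-01  7.522e-01 -5.000e-04 -4.000e-04]
```

Gap measures 43.13 mm. The best sum is 44 (20+14+10: f, d, b), against 42. Next I localise the spacers precisely and move towards f.

```bash

python3 -m crank '[{"grip":1,"offset":[0,0,-20],"angular":[0,0,0]},{"grip":1,"offset":[0,0,-60],"angular":[0,0,0]},{"grip":1,"offset":[0,0,-100],"angular":[0,0,0]},{"grip":0.3,"offset":[-45,0,-128],"angular":[0,0,0]},{"grip":0.3,"offset":[-95,0,-128],"angular":[0,0,8]},{"grip":0.3,"offset":[-145,0,-128],"angular":[0,0,16]},{"grip":0.3,"offset":[-195,0,-128],"angular":[0,0,16]},{"grip":0.3,"offset":[-200,0,-128],"angular":[0,0,16]},{"grip":0.3,"offset":[-200,0,-128],"angular":[0,0,16]},{"grip":0.3,"offset":[-200,0,-128],"angular":[0,0,16]}]' 
cat > sp.py <<'E'
from h import *
from m2 import rect
t=snap('top');d=snap('side')
Z=dict(d=.007,a=.004,b=.005,c=.006,f=.010)
G=dict(d=(460,-406),a=(466,-293),b=(585,-390),c=(579,-192),f=(577,-292))
for n,s in (('top',t),('side',d)):
    hsv=cv2.cvtColor(s['pixels'],cv2.COLOR_RGB2HSV);m=cv2.inRange(hsv,(12,110,100),(32,255,255))
    cs,_=cv2.findContours(m,cv2.RETR_EXTERNAL,cv2.CHAIN_APPROX_NONE)
    for c in cs:
        if not 60<cv2.contourArea(c)<900: continue
        p=onz(s,*c[:,0].mean(0),.008)[:2]*1000
        k=min(G,key=lambda k:np.hypot(*(p-G[k])))
        if np.hypot(*(p-np.array(G[k])))<40:
            r=rect(s,c,Z[k]); print(n,k,r[0].round(1),np.round(r[1:],1))
E
python3 sp.py; python3 plan.py 577 -292 120 173
```

```text
t: 32.85
tcp_pos: [0.5972, 0.0492, 0.2187]
tool_rot: [0.757, 0.653, -0.001, -0.001]
force: [-0.4, 0.5, 0.2]
finger_gap: 0.697
top d [ 459.7 -406.5] [ 63.1  36.3 -11.4]
top a [ 466.2 -294.8] [46.7 35.   8.3]
top b [ 586.  -391.6] [53.1 35.9  6.9]
top c [ 579.7 -193.3] [58.  35.1 -7.4]
top f [ 576.5 -292. ] [74.5 36.2 -7.2]
side d [ 460.  -404.6] [ 59.3  37.  -10.9]
side b [ 587.5 -389.7] [51.8 36.2  7.1]
side a [ 467.5 -293. ] [46.3 35.4  9.7]
side f [ 577.9 -287.6] [72.8 38.6 -7.2]
side c [ 580.9 -192.4] [ 54.   36.9 -10.9]
at [597.1  50.1 218.9] yaw 81.7 t 33.0 gap 59.6 F [-0.3  0.  -0.1]
offset [-341.4   29.9   98.8] angular [ -0.1  -0.1 -91.3]
```

```bash
python3 plan.py 577 -291 120 172.8;
python3 -m crank '[{"grip":0.3,"offset":[-30,3,0],"angular":[0,0,-8]},{"grip":0.3,"offset":[-341,29,60],"angular":[0,0,-91]},{"grip":0.3,"offset":[-341,29,60],"angular":[0,0,-91]},{"grip":0.3,"offset":[-341,29,60],"angular":[0,0,-91]},{"grip":0.3,"offset":[-341,29,60],"angular":[0,0,-91]},{"grip":0.3,"offset":[-341,29,60],"angular":[0,0,-91]},{"grip":0.3,"offset":[-341,29,60],"angular":[0,0,-91]},{"grip":0.3,"offset":[-341,29,60],"angular":[0,0,-91]},{"grip":0.3,"offset":[-341,29,60],"angular":[0,0,-91]},{"grip":0.3,"offset":[-341,29,60],"angular":[0,0,-91]}]' 
python3 -m crank '[{"grip":0.3,"offset":[0,0,10],"angular":[0,0,-8]},{"grip":0.3,"offset":[0,0,10],"angular":[0,0,-8]},{"grip":0.3,"offset":[0,0,10],"angular":[0,0,-8]},{"grip":0.3,"offset":[0,0,10],"angular":[0,0,-8]},{"grip":0.3,"offset":[0,0,10],"angular":[0,0,-8]}]' 
python3 plan.py 577 -291 40 172.8
```

```text
at [597.1  50.1 218.9] yaw 81.7 t 33.0 gap 59.6 F [-0.3  0.  -0.1]
offset [-340.4   29.8   98.8] angular [ -0.1  -0.1 -91.1]
t: 33.95
tcp_pos: [0.5764, -0.2928, 0.1586]
tool_rot: [0.126, 0.992, 0.0, -0.001]
force: [0.9, 0.6, -0.0]
finger_gap: 0.699
t: 34.45
tcp_pos: [0.5765, -0.2929, 0.1498]
tool_rot: [0.06, 0.998, -0.0, -0.001]
force: [-0.2, -0.5, -0.2]
finger_gap: 0.703
at [ 576.5 -292.9  149.8] yaw 173.1 t 34.5 gap 59.7 F [-0.2 -0.5 -0.2]
offset [ -0.4   2.  109.8] angular [-0.  -0.1  0.3]
```

```bash

python3 -m crank '[{"grip":0.3,"offset":[0,1,40],"angular":[0,0,0.3]},{"grip":0.3,"offset":[0,1,85],"angular":[0,0,0.3]},{"grip":0.3,"offset":[0,1,125],"angular":[0,0,0.3]},{"grip":0.3,"offset":[0,1,138],"angular":[0,0,0.3]},{"grip":0.3,"offset":[0,1,142],"angular":[0,0,0.3]},{"grip":0.3,"offset":[0,1,144],"angular":[0,0,0.3]},{"grip":0.3,"offset":[0,1,144],"angular":[0,0,0.3]},{"grip":0.3,"offset":[0,1,144],"angular":[0,0,0.3]}]' 
python3 -m crank '[{"grip":0.5,"offset":[0,0,0],"angular":[0,0,0]},{"grip":0.6,"offset":[0,0,0],"angular":[0,0,0]},{"grip":1,"offset":[0,0,0],"angular":[0,0,0]},{"grip":1,"offset":[0,0,0],"angular":[0,0,0]},{"grip":1,"offset":[0,0,0],"angular":[0,0,0]},{"grip":1,"offset":[0,0,0],"angular":[0,0,0]}]' 70
python3 plan.py 592.5 78.5 150 97.6
```

```text
t: 35.25
tcp_pos: [0.5771, -0.2932, 0.0074]
tool_rot: [0.062, 0.998, -0.001, 0.001]
force: [-0.4, -0.1, -0.3]
finger_gap: 0.699
t: 35.85
tcp_pos: [0.5766, -0.2927, 0.0069]
tool_rot: [0.062, 0.998, -0.001, 0.0]
force: [-0.2, 0.4, 6.2]
finger_gap: 0.399
at [ 576.6 -292.7    6.9] yaw 172.9 t 35.9 gap 33.9 F [-0.2  0.4  6.2]
offset [  30.3  370.1 -143.6] angular [-0.1  0.1 75.3]
```

```bash

python3 -m crank '[{"grip":1,"offset":[0,0,-10],"angular":[0,0,0]},{"grip":1,"offset":[0,0,-50],"angular":[0,0,0]},{"grip":1,"offset":[0,0,-95],"angular":[0,0,0]},{"grip":1,"offset":[0,0,-140],"angular":[0,0,0]},{"grip":1,"offset":[0,0,-185],"angular":[0,0,0]},{"grip":1,"offset":[0,0,-213],"angular":[0,0,0]},{"grip":1,"offset":[0,0,-213],"angular":[0,0,0]},{"grip":1,"offset":[0,0,-213],"angular":[0,0,0]}]' 
python3 plan.py 592.5 78.5 220 97.6
```

```text
t: 36.65
tcp_pos: [0.5758, -0.2919, 0.2186]
tool_rot: [0.062, 0.998, -0.0, -0.001]
force: [-0.1, 0.0, -1.4]
finger_gap: 0.399
at [ 575.8 -291.9  218.6] yaw 172.9 t 36.6 gap 34.0 F [-0.1  0.  -1.4]
offset [ 29.5 369.6  -1.5] angular [-0.1 -0.1 75.3]
```

```bash

python3 -m crank '[{"grip":1,"offset":[3,40,0],"angular":[0,0,8]},{"grip":1,"offset":[29.5,369.5,0],"angular":[0,0,75.3]},{"grip":1,"offset":[29.5,369.5,0],"angular":[0,0,75.3]},{"grip":1,"offset":[29.5,369.5,0],"angular":[0,0,75.3]},{"grip":1,"offset":[29.5,369.5,0],"angular":[0,0,75.3]},{"grip":1,"offset":[29.5,369.5,0],"angular":[0,0,75.3]},{"grip":1,"offset":[29.5,369.5,0],"angular":[0,0,75.3]},{"grip":1,"offset":[29.5,369.5,0],"angular":[0,0,75.3]},{"grip":1,"offset":[29.5,369.5,0],"angular":[0,0,75.3]},{"grip":1,"offset":[29.5,369.5,0],"angular":[0,0,75.3]}]' 
python3 -m crank '[{"grip":1,"offset":[0,0,0],"angular":[0,0,0]},{"grip":1,"offset":[0,0,0],"angular":[0,0,0]},{"grip":1,"offset":[0,0,0],"angular":[0,0,0]}]'
python3 - <<'E'
from h import *
d=snap('side');
h=cv2.resize(d['pixels'][120:250,300:420],None,fx=4.5,fy=4.5,interpolation=cv2.INTER_CUBIC)
cv2.imwrite('pics/f1.png',h[:,:,::-1])
E
python3 plan.py 592.5 78.5 80 97.6
```

```text
t: 37.65
tcp_pos: [0.5909, 0.0798, 0.2155]
tool_rot: [0.658, 0.753, -0.002, -0.003]
force: [0.0, -0.7, -2.0]
finger_gap: 0.397
t: 37.95
tcp_pos: [0.5927, 0.0769, 0.2177]
tool_rot: [0.659, 0.752, -0.001, -0.001]
force: [0.0, -0.3, -1.1]
finger_gap: 0.401
at [592.8  77.  217.9] yaw 97.5 t 38.0 gap 33.7 F [ 1.2 -0.1 -1.5]
offset [  1.5   0.2 137.9] angular [-0.1 -0.  -0.1]
```

View pics/f1.png

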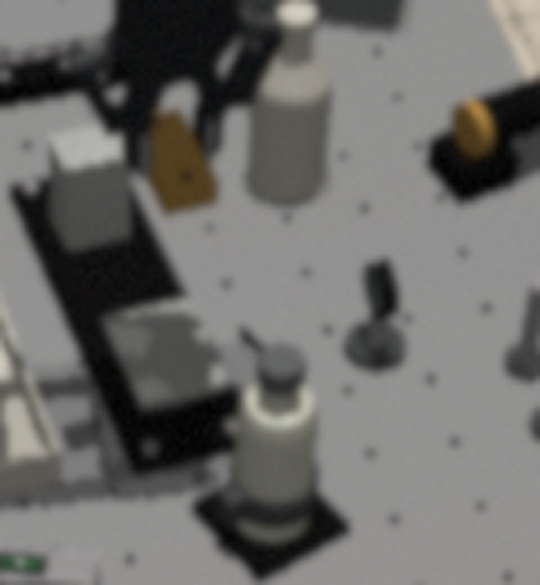

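```bash

python3 -m crank '[{"grip":1,"offset":[1.5,0,40],"angular":[0,0,0]},{"grip":1,"offset":[1.5,0,85],"angular":[0,0,0]},{"grip":1,"offset":[1.5,0,125],"angular":[0,0,0]},{"grip":1,"offset":[1.5,0,148],"angular":[0,0,0]},{"grip":1,"offset":[1.5,0,153],"angular":[0,0,0]},{"grip":1,"offset":[1.5,0,156],"angular":[0,0,0]},{"grip":1,"offset":[1.5,0,156],"angular":[0,0,0]},{"grip":1,"offset":[1.5,0,156],"angular":[0,0,0]},{"grip":1,"offset":[1.5,0,156],"angular":[0,0,0]}]' 
python3 avg.py 2
python3 plan.py 592.5 78.5 56 97.6
```

```text
t: 38.9
tcp_pos: [0.5935, 0.0795, 0.0638]
tool_rot: [0.659, 0.752, 0.0, 0.001]
force: [-0.9, -0.3, -1.6]
finger_gap: 0.399
[[ 5.935e+02  7.950e+01  6.380e+01 -9.000e-01 -3.000e-01 -1.600e+00]
 [ 5.932e+02  7.960e+01  6.350e+01 -7.000e-01 -3.000e-01 -2.600e+00]]
[ 5.9335e+02  7.9520e+01  6.3650e+01 -7.9000e-01 -2.6000e-01 -2.1300e+00]
at [593.   79.6  63.3] yaw 97.6 t 39.0 gap 34.0 F [ 0.1 -0.8 -1.3]
offset [-1.  -0.7  7.3] angular [ 0.  0. -0.]
```

```bash

python3 -m crank '[{"grip":1,"offset":[-1,0,2],"angular":[0,0,0]},{"grip":1,"offset":[-1,0,4],"angular":[0,0,0]},{"grip":1,"offset":[-1,0,5],"angular":[0,0,0]},{"grip":1,"offset":[-1,0,6],"angular":[0,0,0]},{"grip":1,"offset":[-1,0,6],"angular":[0,0,0]},{"grip":1,"offset":[-1,0,6],"angular":[0,0,0]},{"grip":1,"offset":[-1,0,6],"angular":[0,0,0]}]' 
python3 avg.py 3
```

```text
t: 39.7
tcp_pos: [0.5926, 0.0786, 0.0562]
tool_rot: [0.659, 0.752, -0.001, -0.001]
force: [-0.4, -0.8, -1.3]
finger_gap: 0.397
[[ 5.926e+02  7.860e+01  5.620e+01 -4.000e-01 -8.000e-01 -1.300e+00]
 [ 5.926e+02  7.860e+01  5.620e+01 -1.000e-01 -2.000e-01 -1.900e+00]
 [ 5.925e+02  7.850e+01  5.620e+01 -8.000e-01  8.000e-01 -1.600e+00]]
[ 5.9255e+02  7.8550e+01  5.6210e+01 -4.4000e-01 -6.0000e-02 -1.5900e+00]
```

```bash

python3 -m crank '[{"grip":1,"offset":[0,0,0.5],"angular":[0,0,0]},{"grip":1,"offset":[0,0,1],"angular":[0,0,0]},{"grip":1,"offset":[0,0,1],"angular":[0,0,0]},{"grip":1,"offset":[0,0,1],"angular":[0,0,0]}]' 
python3 avg.py 1
```

```text
t: 40.25
tcp_pos: [0.5926, 0.0786, 0.0558]
tool_rot: [0.659, 0.752, -0.001, -0.0]
force: [-1.6, 0.1, 5.6]
finger_gap: 0.4
[[ 5.926e+02  7.860e+01  5.580e+01 -1.600e+00  1.000e-01  5.600e+00]]
[ 5.9262e+02  7.8570e+01  5.5750e+01 -1.6100e+00  1.4000e-01  5.5600e+00]
```

Seated (contact force at the expected height). Release and rise.

```bash

python3 -m crank '[{"grip":0.45,"offset":[0,0,0],"angular":[0,0,0]},{"grip":0.35,"offset":[0,0,0],"angular":[0,0,0]},{"grip":0.35,"offset":[0,0,0],"angular":[0,0,0]},{"grip":0.3,"offset":[0,0,-15],"angular":[0,0,0]},{"grip":0.3,"offset":[0,0,-50],"angular":[0,0,0]},{"grip":0.3,"offset":[0,0,-95],"angular":[0,0,0]},{"grip":0.3,"offset":[0,0,-140],"angular":[0,0,0]},{"grip":0.3,"offset":[0,0,-164],"angular":[0,0,0]},{"grip":0.3,"offset":[0,0,-164],"angular":[0,0,0]},{"grip":0.3,"offset":[0,0,-164],"angular":[0,0,0]}]' 
python3 sp.py; python3 plan.py 460 -406 220 168.6
python3 - <<'E'
from h import *
d=snap('side');
h=cv2.resize(d['pixels'][120:250,300:420],None,fx=4.5,fy=4.5,interpolation=cv2.INTER_CUBIC)
cv2.imwrite('pics/f2.png',h[:,:,::-1])
E
```

```text
t: 41.3
tcp_pos: [0.5928, 0.0786, 0.2203]
tool_rot: [0.659, 0.752, -0.0, 0.0]
force: [-0.4, -0.8, -0.3]
finger_gap: 0.697
top d [ 459.7 -406.5] [ 63.1  36.3 -11.4]
top a [ 466.2 -294.6] [46.7 35.5  8.3]
top b [ 586.3 -391.5] [52.4 35.9  6.9]
top c [ 579.7 -193.3] [58.  35.1 -7.4]
side d [ 460.  -404.6] [ 59.3  37.  -10.9]
side b [ 587.5 -389.7] [51.8 36.2  7.1]
side a [ 467.5 -293. ] [46.3 35.4  9.7]
side c [ 580.9 -192.4] [ 54.   36.9 -10.9]
at [591.6  78.6 218.1] yaw 97.6 t 41.4 gap 59.7 F [-0.7 -0.8 -0.2]
offset [-463.1 -194.3   -1.2] angular [ -0.2  -0.2 -71. ]
```

View pics/f2.png

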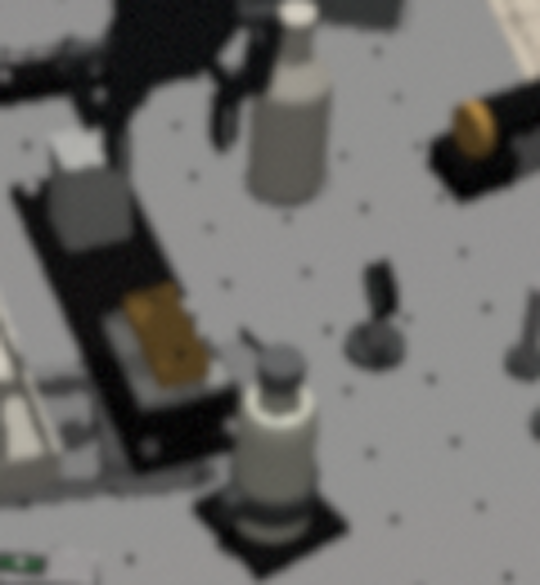

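Plate f lies flat on the platform at crop (165,335). Now plate d.

```bash

python3 -m crank '[{"grip":0.3,"offset":[-40,-17,0],"angular":[0,0,-8]},{"grip":0.3,"offset":[-463,-194,0],"angular":[0,0,-71]},{"grip":0.3,"offset":[-463,-194,0],"angular":[0,0,-71]},{"grip":0.3,"offset":[-463,-194,0],"angular":[0,0,-71]},{"grip":0.3,"offset":[-463,-194,0],"angular":[0,0,-71]},{"grip":0.3,"offset":[-463,-194,0],"angular":[0,0,-71]},{"grip":0.3,"offset":[-463,-194,0],"angular":[0,0,-71]},{"grip":0.3,"offset":[-463,-194,0],"angular":[0,0,-71]},{"grip":0.3,"offset":[-463,-194,0],"angular":[0,0,-71]},{"grip":0.3,"offset":[-463,-194,0],"angular":[0,0,-71]}]' 
python3 -m crank '[{"grip":0.3,"offset":[0,0,0],"angular":[0,0,0]},{"grip":0.3,"offset":[0,0,0],"angular":[0,0,0]},{"grip":0.3,"offset":[0,0,0],"angular":[0,0,0]}]'
python3 plan.py 460 -406 40 168.6
```

```text
t: 42.45
tcp_pos: [0.4696, -0.3725, 0.2178]
tool_rot: [0.099, 0.995, 0.001, -0.002]
force: [0.9, 0.9, -0.3]
finger_gap: 0.697
t: 42.75
tcp_pos: [0.4706, -0.3698, 0.2182]
tool_rot: [0.099, 0.995, 0.001, -0.002]
force: [0.5, -0.6, 0.2]
finger_gap: 0.696
at [ 470.6 -369.8  218.2] yaw 168.6 t 42.8 gap 59.2 F [ 0.5 -0.6  0.2]
offset [  2.5 -38.  178.2] angular [ 0.1 -0.2 -0. ]
```

```bash

python3 -m crank '[{"grip":0.3,"offset":[2.5,-38,20],"angular":[0,-0.2,0]},{"grip":0.3,"offset":[2.5,-38,60],"angular":[0,-0.2,0]},{"grip":0.3,"offset":[2.5,-38,105],"angular":[0,-0.2,0]},{"grip":0.3,"offset":[2.5,-38,150],"angular":[0,-0.2,0]},{"grip":0.3,"offset":[2.5,-38,190],"angular":[0,-0.2,0]},{"grip":0.3,"offset":[2.5,-38,205],"angular":[0,-0.2,0]},{"grip":0.3,"offset":[2.5,-38,209],"angular":[0,-0.2,0]},{"grip":0.3,"offset":[2.5,-38,209],"angular":[0,-0.2,0]},{"grip":0.3,"offset":[2.5,-38,209],"angular":[0,-0.2,0]},{"grip":0.3,"offset":[2.5,-38,209],"angular":[0,-0.2,0]}]' 
python3 avg.py 3
python3 plan.py 460 -406 4.5 168.6
```

```text
t: 43.75
tcp_pos: [0.4618, -0.4092, 0.0127]
tool_rot: [0.099, 0.995, -0.002, 0.002]
force: [-0.6, 0.3, 0.5]
finger_gap: 0.698
[[ 4.618e+02 -4.092e+02  1.270e+01 -6.000e-01  3.000e-01  5.000e-01]
 [ 4.615e+02 -4.091e+02  1.250e+01  3.000e-01  2.000e-01  1.000e-01]
 [ 4.613e+02 -4.089e+02  1.220e+01  1.000e-01 -2.000e-01 -3.000e-01]]
[ 4.6155e+02 -4.0908e+02  1.2470e+01 -7.0000e-02  1.0000e-01  1.1000e-01]
at [ 461.1 -408.8   11.9] yaw 168.6 t 43.9 gap 59.0 F [-0.1  1.1  0.2]
offset [1.7 2.5 7.4] angular [-0.1  0.2 -0. ]
```

```bash

python3 -m crank '[{"grip":0.3,"offset":[0.7,1.5,2],"angular":[0,0,0]},{"grip":0.3,"offset":[0.7,1.5,4],"angular":[0,0,0]},{"grip":0.3,"offset":[0.7,1.5,5],"angular":[0,0,0]},{"grip":0.3,"offset":[0.7,1.5,5],"angular":[0,0,0]},{"grip":0.5,"offset":[0.7,1.5,5],"angular":[0,0,0]},{"grip":0.6,"offset":[0.7,1.5,5],"angular":[0,0,0]},{"grip":1,"offset":[0.7,1.5,5],"angular":[0,0,0]},{"grip":1,"offset":[0.7,1.5,5],"angular":[0,0,0]},{"grip":1,"offset":[0.7,1.5,5],"angular":[0,0,0]},{"grip":1,"offset":[0.7,1.5,5],"angular":[0,0,0]}]' 
python3 avg.py 3
```

```text
t: 44.9
tcp_pos: [0.4604, -0.4067, 0.0059]
tool_rot: [0.1, 0.995, -0.001, 0.001]
force: [-1.0, 0.5, 3.7]
finger_gap: 0.394
[[ 4.604e+02 -4.067e+02  5.900e+00 -1.000e+00  5.000e-01  3.700e+00]
 [ 4.604e+02 -4.067e+02  5.900e+00 -3.000e-01 -3.000e-01  4.700e+00]
 [ 4.604e+02 -4.067e+02  5.900e+00 -1.000e-01  3.000e-01  5.200e+00]]
[ 4.6042e+02 -4.0669e+02  5.8900e+00 -4.7000e-01  1.9000e-01  4.4900e+00]
```

```bash

python3 -m crank '[{"grip":1,"offset":[0,0,-10],"angular":[0,0,0]},{"grip":1,"offset":[0,0,-50],"angular":[0,0,0]},{"grip":1,"offset":[0,0,-95],"angular":[0,0,0]},{"grip":1,"offset":[0,0,-140],"angular":[0,0,0]},{"grip":1,"offset":[0,0,-185],"angular":[0,0,0]},{"grip":1,"offset":[0,0,-215],"angular":[0,0,0]},{"grip":1,"offset":[0,0,-215],"angular":[0,0,0]},{"grip":1,"offset":[0,0,-215],"angular":[0,0,0]},{"grip":1,"offset":[0,0,-215],"angular":[0,0,0]}]' 
python3 plan.py 592.5 78.5 220 97.6
```

```text
t: 45.95
tcp_pos: [0.459, -0.4051, 0.2187]
tool_rot: [0.1, 0.995, 0.001, -0.001]
force: [0.5, 0.8, -0.3]
finger_gap: 0.394
at [ 459.  -405.1  218.7] yaw 168.6 t 46.0 gap 33.5 F [ 0.5  0.8 -0.3]
offset [-3.500e+01  5.005e+02 -3.000e-01] angular [ 0.1 -0.1 71. ]
```

```bash

python3 -m crank '[{"grip":1,"offset":[-3,40,0],"angular":[0,0,8]},{"grip":1,"offset":[-35,499,0],"angular":[0,0,71]},{"grip":1,"offset":[-35,499,0],"angular":[0,0,71]},{"grip":1,"offset":[-35,499,0],"angular":[0,0,71]},{"grip":1,"offset":[-35,499,0],"angular":[0,0,71]},{"grip":1,"offset":[-35,499,0],"angular":[0,0,71]},{"grip":1,"offset":[-35,499,0],"angular":[0,0,71]},{"grip":1,"offset":[-35,499,0],"angular":[0,0,71]},{"grip":1,"offset":[-35,499,0],"angular":[0,0,71]},{"grip":1,"offset":[-35,499,0],"angular":[0,0,71]}]' 
python3 -m crank '[{"grip":1,"offset":[0,0,0],"angular":[0,0,0]},{"grip":1,"offset":[0,0,0],"angular":[0,0,0]},{"grip":1,"offset":[0,0,0],"angular":[0,0,0]},{"grip":1,"offset":[0,0,0],"angular":[0,0,0]}]'
python3 plan.py 592.5 78.5 85 97.6
```

```text
t: 46.95
tcp_pos: [0.5835, 0.046, 0.218]
tool_rot: [0.66, 0.751, -0.001, -0.001]
force: [0.7, -1.2, -0.7]
finger_gap: 0.399
t: 47.35
tcp_pos: [0.5839, 0.0426, 0.2196]
tool_rot: [0.66, 0.752, -0.0, 0.0]
force: [0.2, -0.7, -1.6]
finger_gap: 0.392
at [583.9  42.6 219.6] yaw 97.5 t 47.4 gap 33.3 F [ 0.2 -0.7 -1.6]
offset [ 34.7  13.2 134.5] angular [-0.   0.1 -0.1]
```

```bash

python3 -m crank '[{"grip":1,"offset":[34.5,13,5],"angular":[0,0,0]},{"grip":1,"offset":[34.5,13,45],"angular":[0,0,0]},{"grip":1,"offset":[34.5,13,90],"angular":[0,0,0]},{"grip":1,"offset":[34.5,13,120],"angular":[0,0,0]},{"grip":1,"offset":[34.5,13,134],"angular":[0,0,0]},{"grip":1,"offset":[34.5,13,138],"angular":[0,0,0]},{"grip":1,"offset":[34.5,13,138],"angular":[0,0,0]},{"grip":1,"offset":[34.5,13,138],"angular":[0,0,0]},{"grip":1,"offset":[34.5,13,138],"angular":[0,0,0]},{"grip":1,"offset":[34.5,13,138],"angular":[0,0,0]}]'
python3 avg.py 4
python3 plan.py 592.5 78.5 75 97.6
```

```text
t: 48.35
tcp_pos: [0.5939, 0.0798, 0.0837]
tool_rot: [0.659, 0.752, 0.001, 0.002]
force: [-1.8, 0.0, -2.7]
finger_gap: 0.39
[[ 5.939e+02  7.980e+01  8.370e+01 -1.800e+00  0.000e+00 -2.700e+00]
 [ 5.937e+02  7.990e+01  8.340e+01 -4.000e-01 -1.000e-01 -7.000e-01]
 [ 5.935e+02  7.990e+01  8.320e+01 -0.000e+00 -1.000e-01 -8.000e-01]
 [ 5.934e+02  7.990e+01  8.300e+01  5.000e-01 -0.000e+00  1.000e-01]]
[ 5.9362e+02  7.9860e+01  8.3310e+01 -4.4000e-01 -4.0000e-02 -1.0200e+00]
at [593.3  79.9  82.8] yaw 97.6 t 48.5 gap 33.6 F [ 0.6 -0.1 -0.5]
offset [-1.3 -1.   7.8] angular [ 0.1  0.1 -0. ]
```

```bash

python3 -m crank '[{"grip":1,"offset":[-1,-0.5,2],"angular":[0,0,0]},{"grip":1,"offset":[-1,-0.5,4],"angular":[0,0,0]},{"grip":1,"offset":[-1,-0.5,5.5],"angular":[0,0,0]},{"grip":1,"offset":[-1,-0.5,6],"angular":[0,0,0]},{"grip":1,"offset":[-1,-0.5,6],"angular":[0,0,0]},{"grip":1,"offset":[-1,-0.5,6],"angular":[0,0,0]},{"grip":1,"offset":[-1,-0.5,6],"angular":[0,0,0]}]' 
python3 avg.py 2
python3 -m crank '[{"grip":1,"offset":[0,0,0.5],"angular":[0,0,0]},{"grip":1,"offset":[0,0,1.2],"angular":[0,0,0]},{"grip":1,"offset":[0,0,1.2],"angular":[0,0,0]},{"grip":1,"offset":[0,0,1.2],"angular":[0,0,0]}]'
```

```text
t: 49.25
tcp_pos: [0.5928, 0.0787, 0.0764]
tool_rot: [0.659, 0.752, 0.0, 0.001]
force: [0.0, 0.0, -1.0]
finger_gap: 0.394
[[ 5.928e+02  7.870e+01  7.640e+01  0.000e+00  0.000e+00 -1.000e+00]
 [ 5.928e+02  7.880e+01  7.640e+01 -1.000e-01 -3.000e-01 -9.000e-01]]
[ 5.9278e+02  7.8750e+01  7.6370e+01 -2.0000e-02 -1.3000e-01 -9.6000e-01]
t: 49.75
tcp_pos: [0.5927, 0.0788, 0.0751]
tool_rot: [0.659, 0.752, 0.0, 0.001]
force: [0.1, 0.1, 0.2]
finger_gap: 0.39
```

```bash

python3 -m crank '[{"grip":1,"offset":[0,0,0.4],"angular":[0,0,0]},{"grip":1,"offset":[0,0,0.7],"angular":[0,0,0]},{"grip":1,"offset":[0,0,0.7],"angular":[0,0,0]},{"grip":1,"offset":[0,0,0.7],"angular":[0,0,0]}]'
python3 avg.py 1
```

```text
t: 50.15
tcp_pos: [0.5928, 0.0787, 0.0748]
tool_rot: [0.659, 0.752, 0.0, 0.001]
force: [-0.5, 0.2, 3.7]
finger_gap: 0.395
[[ 5.928e+02  7.870e+01  7.480e+01 -5.000e-01  2.000e-01  3.700e+00]]
[ 5.9279e+02  7.8740e+01  7.4800e+01 -5.2000e-01  1.8000e-01  3.7400e+00]
```

Seated as predicted. Release, rise and go for b.

```bash

python3 -m crank '[{"grip":0.45,"offset":[0,0,0],"angular":[0,0,0]},{"grip":0.35,"offset":[0,0,0],"angular":[0,0,0]},{"grip":0.35,"offset":[0,0,0],"angular":[0,0,0]},{"grip":0.3,"offset":[0,0,-15],"angular":[0,0,0]},{"grip":0.3,"offset":[0,0,-50],"angular":[0,0,0]},{"grip":0.3,"offset":[0,0,-95],"angular":[0,0,0]},{"grip":0.3,"offset":[0,0,-140],"angular":[0,0,0]},{"grip":0.3,"offset":[0,0,-145],"angular":[0,0,0]},{"grip":0.3,"offset":[0,0,-145],"angular":[0,0,0]},{"grip":0.3,"offset":[0,0,-145],"angular":[0,0,0]}]' 
python3 sp.py|grep ' b '; 
python3 - <<'E'
from h import *
d=snap('side');
h=cv2.resize(d['pixels'][120:250,300:420],None,fx=4.5,fy=4.5,interpolation=cv2.INTER_CUBIC)
cv2.imwrite('pics/f3.png',h[:,:,::-1])
E
python3 plan.py 586.3 -390.5 220 187
```

```text
t: 51.2
tcp_pos: [0.5914, 0.0789, 0.2188]
tool_rot: [0.659, 0.752, -0.0, 0.0]
force: [-0.2, 0.7, 0.1]
finger_gap: 0.7
top b [ 586.1 -391.8] [52.7 36.3  7.1]
side b [ 587.4 -389.7] [51.7 36.4  6.8]
at [591.3  78.9 217.6] yaw 97.6 t 51.4 gap 59.7 F [0.  0.5 0.4]
offset [-464.6  -66.7   -2.1] angular [ -0.1  -0.1 -89.4]
```

View pics/f3.png

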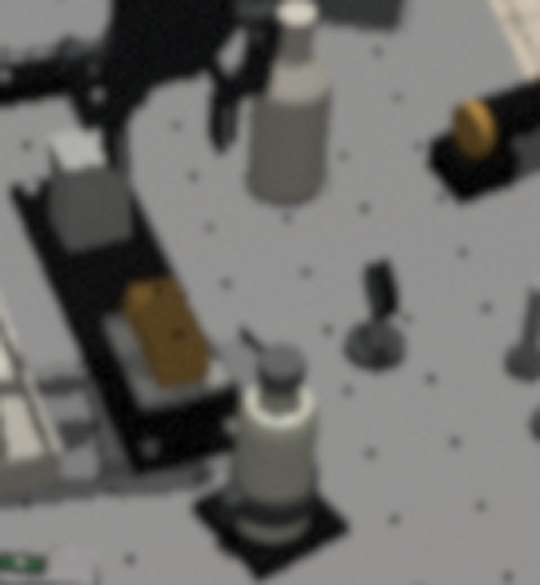

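The two-plate stack stands square at crop (168,330). Going to plate b.

```bash

python3 -m crank '[{"grip":0.3,"offset":[-40,-6,0],"angular":[0,0,-8]},{"grip":0.3,"offset":[-464.5,-67,0],"angular":[0,0,-89.4]},{"grip":0.3,"offset":[-464.5,-67,0],"angular":[0,0,-89.4]},{"grip":0.3,"offset":[-464.5,-67,0],"angular":[0,0,-89.4]},{"grip":0.3,"offset":[-464.5,-67,0],"angular":[0,0,-89.4]},{"grip":0.3,"offset":[-464.5,-67,0],"angular":[0,0,-89.4]},{"grip":0.3,"offset":[-464.5,-67,0],"angular":[0,0,-89.4]},{"grip":0.3,"offset":[-464.5,-67,0],"angular":[0,0,-89.4]},{"grip":0.3,"offset":[-464.5,-67,0],"angular":[0,0,-89.4]},{"grip":0.3,"offset":[-464.5,-67,0],"angular":[0,0,-89.4]}]' 
python3 -m crank '[{"grip":0.3,"offset":[0,0,50],"angular":[0,0,-5]},{"grip":0.3,"offset":[0,0,50],"angular":[0,0,-5]},{"grip":0.3,"offset":[0,0,50],"angular":[0,0,-5]},{"grip":0.3,"offset":[0,0,50],"angular":[0,0,-5]}]'
python3 plan.py 586.5 -391 40 187
```

```text
t: 52.35
tcp_pos: [0.5862, -0.3932, 0.2178]
tool_rot: [-0.011, 1.0, 0.0, -0.0]
force: [0.2, 0.4, 0.3]
finger_gap: 0.702
t: 52.75
tcp_pos: [0.5882, -0.3901, 0.1709]
tool_rot: [-0.052, 0.999, -0.001, 0.001]
force: [-1.0, 0.4, -0.1]
finger_gap: 0.7
at [ 588.2 -390.1  170.9] yaw -174.0 t 52.8 gap 59.5 F [-1.   0.4 -0.1]
offset [  2.1  -0.5 130.9] angular [-0.1  0.1 -1. ]
```

```bash

python3 -m crank '[{"grip":0.3,"offset":[1.5,0,40],"angular":[0,0,-1]},{"grip":0.3,"offset":[1.5,0,85],"angular":[0,0,-1]},{"grip":0.3,"offset":[1.5,0,130],"angular":[0,0,-1]},{"grip":0.3,"offset":[1.5,0,152],"angular":[0,0,-1]},{"grip":0.3,"offset":[1.5,0,158],"angular":[0,0,-1]},{"grip":0.3,"offset":[1.5,0,160],"angular":[0,0,-1]},{"grip":0.3,"offset":[1.5,0,160],"angular":[0,0,-1]},{"grip":0.3,"offset":[1.5,0,160],"angular":[0,0,-1]},{"grip":0.3,"offset":[1.5,0,160],"angular":[0,0,-1]}]' 
python3 avg.py 6
python3 plan.py 586.5 -391 4 187
```

```text
t: 53.65
tcp_pos: [0.5872, -0.3916, 0.0119]
tool_rot: [-0.061, 0.998, -0.002, 0.002]
force: [0.8, 0.3, -0.6]
finger_gap: 0.701
[[ 5.872e+02 -3.916e+02  1.190e+01  8.000e-01  3.000e-01 -6.000e-01]
 [ 5.869e+02 -3.914e+02  1.150e+01  4.000e-01  2.000e-01 -1.000e-01]
 [ 5.866e+02 -3.912e+02  1.110e+01  4.000e-01 -1.200e+00 -9.000e-01]
 [ 5.864e+02 -3.911e+02  1.080e+01  4.000e-01  1.000e-01  4.000e-01]
 [ 5.863e+02 -3.910e+02  1.050e+01  3.000e-01 -4.000e-01  2.000e-01]
 [ 5.862e+02 -3.909e+02  1.020e+01  4.000e-01 -5.000e-01  8.000e-01]]
[ 5.8659e+02 -3.9119e+02  1.1010e+01  4.4000e-01 -2.3000e-01 -3.0000e-02]
at [ 586.1 -390.8   10. ] yaw -173.0 t 54.0 gap 59.8 F [-0.3 -0.7  0.5]
offset [-0.3 -0.2  6. ] angular [-0.1  0.1 -0. ]
```

```bash

python3 -m crank '[{"grip":0.3,"offset":[0,0,2],"angular":[0,0,0]},{"grip":0.3,"offset":[0,0,4],"angular":[0,0,0]},{"grip":0.3,"offset":[0,0,5.5],"angular":[0,0,0]},{"grip":0.3,"offset":[0,0,5.5],"angular":[0,0,0]},{"grip":0.5,"offset":[0,0,5.5],"angular":[0,0,0]},{"grip":0.6,"offset":[0,0,5.5],"angular":[0,0,0]},{"grip":1,"offset":[0,0,5.5],"angular":[0,0,0]},{"grip":1,"offset":[0,0,5.5],"angular":[0,0,0]},{"grip":1,"offset":[0,0,5.5],"angular":[0,0,0]},{"grip":1,"offset":[0,0,5.5],"angular":[0,0,0]}]' 
python3 avg.py 3
```

```text
t: 54.95
tcp_pos: [0.5864, -0.391, 0.0048]
tool_rot: [-0.061, 0.998, -0.001, 0.001]
force: [-0.1, -0.1, 3.8]
finger_gap: 0.391
[[ 5.864e+02 -3.910e+02  4.800e+00 -1.000e-01 -1.000e-01  3.800e+00]
 [ 5.864e+02 -3.910e+02  4.800e+00 -1.000e-01  2.000e-01  4.100e+00]
 [ 5.864e+02 -3.910e+02  4.800e+00  7.000e-01 -2.000e-01  4.700e+00]]
[ 5.8639e+02 -3.9097e+02  4.7900e+00  1.9000e-01 -5.0000e-02  4.2000e+00]
```

```bash

python3 -m crank '[{"grip":1,"offset":[0,0,-10],"angular":[0,0,0]},{"grip":1,"offset":[0,0,-50],"angular":[0,0,0]},{"grip":1,"offset":[0,0,-95],"angular":[0,0,0]},{"grip":1,"offset":[0,0,-140],"angular":[0,0,0]},{"grip":1,"offset":[0,0,-185],"angular":[0,0,0]},{"grip":1,"offset":[0,0,-216],"angular":[0,0,0]},{"grip":1,"offset":[0,0,-216],"angular":[0,0,0]},{"grip":1,"offset":[0,0,-216],"angular":[0,0,0]},{"grip":1,"offset":[0,0,-216],"angular":[0,0,0]}]' 
python3 plan.py 592.5 78.5 220 97.6
```

```text
t: 56.0
tcp_pos: [0.5846, -0.3895, 0.2183]
tool_rot: [-0.061, 0.998, 0.001, -0.001]
force: [-0.0, -0.4, -0.4]
finger_gap: 0.389
at [ 584.6 -389.5  218.3] yaw -173.0 t 56.0 gap 33.0 F [-0.  -0.4 -0.4]
offset [-64.5 463.6  -0.8] angular [ 0.  -0.2 89.4]
```

```bash

python3 -m crank '[{"grip":1,"offset":[-5,40,0],"angular":[0,0,8]},{"grip":1,"offset":[-64.5,463,0],"angular":[0,0,89.4]},{"grip":1,"offset":[-64.5,463,0],"angular":[0,0,89.4]},{"grip":1,"offset":[-64.5,463,0],"angular":[0,0,89.4]},{"grip":1,"offset":[-64.5,463,0],"angular":[0,0,89.4]},{"grip":1,"offset":[-64.5,463,0],"angular":[0,0,89.4]},{"grip":1,"offset":[-64.5,463,0],"angular":[0,0,89.4]},{"grip":1,"offset":[-64.5,463,0],"angular":[0,0,89.4]},{"grip":1,"offset":[-64.5,463,0],"angular":[0,0,89.4]},{"grip":1,"offset":[-64.5,463,0],"angular":[0,0,89.4]}]' 
python3 -m crank '[{"grip":1,"offset":[0,0,0],"angular":[0,0,3.6]},{"grip":1,"offset":[0,0,0],"angular":[0,0,3.6]},{"grip":1,"offset":[0,0,0],"angular":[0,0,3.6]},{"grip":1,"offset":[0,0,0],"angular":[0,0,3.6]}]'
python3 plan.py 592.5 78.5 95 97.6
```

```text
t: 57.0
tcp_pos: [0.592, 0.0794, 0.2177]
tool_rot: [0.62, 0.784, -0.001, -0.001]
force: [0.4, -0.6, -1.2]
finger_gap: 0.386
t: 57.4
tcp_pos: [0.5934, 0.0759, 0.219]
tool_rot: [0.643, 0.766, -0.0, 0.0]
force: [0.1, 0.5, -0.3]
finger_gap: 0.386
at [593.4  75.9 219. ] yaw 100.0 t 57.4 gap 32.8 F [ 0.1  0.5 -0.3]
offset [  2.8  -0.4 124. ] angular [-0.   0.1  2.4]
```

```bash

python3 -m crank '[{"grip":1,"offset":[2.5,0,40],"angular":[0,0,2.4]},{"grip":1,"offset":[2.5,0,80],"angular":[0,0,2.4]},{"grip":1,"offset":[2.5,0,110],"angular":[0,0,2.4]},{"grip":1,"offset":[2.5,0,122],"angular":[0,0,2.4]},{"grip":1,"offset":[2.5,0,124],"angular":[0,0,2.4]},{"grip":1,"offset":[2.5,0,124],"angular":[0,0,2.4]},{"grip":1,"offset":[2.5,0,124],"angular":[0,0,2.4]},{"grip":1,"offset":[2.5,0,124],"angular":[0,0,2.4]},{"grip":1,"offset":[2.5,0,124],"angular":[0,0,2.4]}]'
python3 avg.py 5
python3 plan.py 592.5 78.5 88.3 97.6
```

```text
t: 58.3
tcp_pos: [0.5942, 0.0792, 0.0972]
tool_rot: [0.659, 0.752, 0.001, 0.002]
force: [-0.3, 0.4, -0.9]
finger_gap: 0.392
[[ 5.942e+02  7.920e+01  9.720e+01 -3.000e-01  4.000e-01 -9.000e-01]
 [ 5.940e+02  7.930e+01  9.700e+01  2.000e-01 -4.000e-01 -1.400e+00]
 [ 5.938e+02  7.930e+01  9.670e+01  4.000e-01  5.000e-01 -4.000e-01]
 [ 5.937e+02  7.920e+01  9.650e+01 -2.000e-01 -5.000e-01 -1.000e+00]
 [ 5.936e+02  7.930e+01  9.630e+01 -0.000e+00 -1.100e+00 -5.000e-01]]
[ 5.9388e+02  7.9250e+01  9.6750e+01  1.0000e-02 -2.2000e-01 -8.4000e-01]
at [593.6  79.3  96.2] yaw 97.6 t 58.5 gap 32.9 F [-0.2 -0.4 -0.6]
offset [-0.6 -1.2  7.9] angular [0.1 0.1 0. ]
```

```bash

python3 -m crank '[{"grip":1,"offset":[-0.5,-0.7,2],"angular":[0,0,0]},{"grip":1,"offset":[-0.5,-0.7,4],"angular":[0,0,0]},{"grip":1,"offset":[-0.5,-0.7,5.5],"angular":[0,0,0]},{"grip":1,"offset":[-0.5,-0.7,6.5],"angular":[0,0,0]},{"grip":1,"offset":[-0.5,-0.7,6.5],"angular":[0,0,0]},{"grip":1,"offset":[-0.5,-0.7,6.5],"angular":[0,0,0]},{"grip":1,"offset":[-0.5,-0.7,6.5],"angular":[0,0,0]},{"grip":1,"offset":[-0.5,-0.7,6.5],"angular":[0,0,0]}]' 
python3 avg.py 2
python3 -m crank '[{"grip":1,"offset":[0,0,0.5],"angular":[0,0,0]},{"grip":1,"offset":[0,0,1],"angular":[0,0,0]},{"grip":1,"offset":[0,0,1],"angular":[0,0,0]},{"grip":1,"offset":[0,0,1],"angular":[0,0,0]}]'
```

```text
t: 59.35
tcp_pos: [0.5929, 0.0786, 0.0895]
tool_rot: [0.659, 0.752, 0.0, 0.001]
force: [1.8, -0.6, 1.1]
finger_gap: 0.39
[[ 5.929e+02  7.860e+01  8.950e+01  1.800e+00 -6.000e-01  1.100e+00]
 [ 5.929e+02  7.860e+01  8.950e+01 -1.000e-01  1.000e-01 -4.000e-01]]
[ 5.9292e+02  7.8610e+01  8.9510e+01  8.8000e-01 -2.4000e-01  3.2000e-01]
t: 59.85
tcp_pos: [0.5928, 0.0786, 0.0884]
tool_rot: [0.659, 0.752, 0.0, 0.001]
force: [-0.7, 0.1, -0.5]
finger_gap: 0.386
```

```bash

python3 -m crank '[{"grip":1,"offset":[0,0,0.4],"angular":[0,0,0]},{"grip":1,"offset":[0,0,0.9],"angular":[0,0,0]},{"grip":1,"offset":[0,0,0.9],"angular":[0,0,0]},{"grip":1,"offset":[0,0,0.9],"angular":[0,0,0]}]'
python3 avg.py 1
```

```text
t: 60.25
tcp_pos: [0.5929, 0.0786, 0.0877]
tool_rot: [0.659, 0.752, 0.0, 0.001]
force: [-0.4, -0.4, 1.5]
finger_gap: 0.388
[[ 5.929e+02  7.860e+01  8.770e+01 -4.000e-01 -4.000e-01  1.500e+00]]
[ 5.9289e+02  7.8590e+01  8.7700e+01 -3.8000e-01 -3.9000e-01  1.5300e+00]
```

```bash

python3 -m crank '[{"grip":0.45,"offset":[0,0,0],"angular":[0,0,0]},{"grip":0.35,"offset":[0,0,0],"angular":[0,0,0]},{"grip":0.35,"offset":[0,0,0],"angular":[0,0,0]},{"grip":0.3,"offset":[0,0,-15],"angular":[0,0,0]},{"grip":0.3,"offset":[0,0,-50],"angular":[0,0,0]},{"grip":0.3,"offset":[0,0,-95],"angular":[0,0,0]},{"grip":0.3,"offset":[0,0,-132],"angular":[0,0,0]},{"grip":0.3,"offset":[60,-40,-132],"angular":[0,0,-8]},{"grip":0.3,"offset":[100,-60,-132],"angular":[0,0,-16]},{"grip":0.3,"offset":[150,-60,-132],"angular":[0,0,-24]}]' 
python3 -m crank '[{"grip":0.3,"offset":[180,0,0],"angular":[0,0,-60]},{"grip":0.3,"offset":[180,0,0],"angular":[0,0,-60]},{"grip":0.3,"offset":[180,0,0],"angular":[0,0,-60]},{"grip":0.3,"offset":[180,0,0],"angular":[0,0,-60]},{"grip":0.3,"offset":[180,0,0],"angular":[0,0,-60]},{"grip":0.3,"offset":[180,0,0],"angular":[0,0,-60]},{"grip":0.3,"offset":[180,0,0],"angular":[0,0,-60]},{"grip":0.3,"offset":[180,0,0],"angular":[0,0,-60]},{"grip":0.3,"offset":[180,0,0],"angular":[0,0,-60]}]' 
python3 - <<'E'
from h import *
t=snap('top','t6.png');d=snap('side','s6.png');
g=cv2.resize(t['pixels'][130:260,180:360],(400,290),interpolation=cv2.INTER_CUBIC)
h=cv2.resize(d['pixels'][115:265,245:425],(400,333),interpolation=cv2.INTER_CUBIC)[:290]
cv2.imwrite('pics/r1.png',np.hstack([g,h])[:,:,::-1])
E
python3 plan.py 532 417 200 185
```

```text
t: 61.3
tcp_pos: [0.5143, 0.2049, 0.2196]
tool_rot: [0.486, 0.874, -0.001, 0.0]
force: [0.9, 0.9, -0.4]
finger_gap: 0.7
t: 62.2
tcp_pos: [0.4227, 0.358, 0.2189]
tool_rot: [-0.012, 1.0, -0.001, 0.001]
force: [-0.6, -0.1, -0.2]
finger_gap: 0.7
at [422.9 358.  219. ] yaw -178.5 t 62.3 gap 59.6 F [-0.   0.3  0.7]
offset [-110.6   56.2   19.1] angular [-0.1  0.1 -3.5]
```

View pics/r1.png

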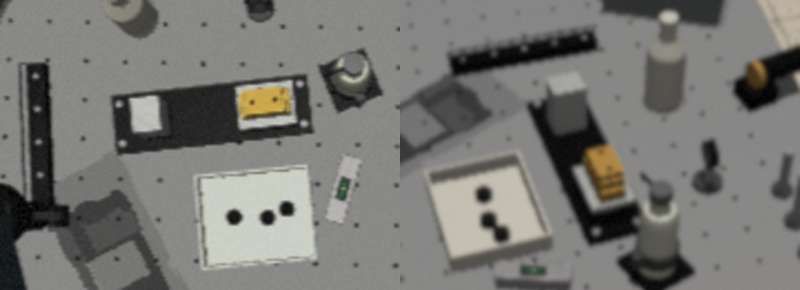

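```bash
python3 - <<'E'
from h import *
a=cv2.imread('pics/top0.png').astype(int);b=cv2.imread('pics/t6.png').astype(int)
print('diff',np.abs(a-b)[155:215,185:215].max(2).max(), np.abs(a-b)[200:240,330:360].max())
g=a.max(2)
for r in (165,175,185,195,205,215,222): print(r,g[r,186:210])
for c in (193,197,201): print(c,'top',g[154:164,c],'bot',g[222:236,c])
E
```

```text
diff 100 105
165 [134 131  99  85 124 106  49  31  36  68  62  43  30  30  20  38 105 134
 136 137 137 135 139 138]
175 [138 133 107  73 119 130  87  36  33  30  29  27  28  23  13   7  49 103
 131 136 136 135 135 137]
185 [137 134 131  99 101 136 104  46  26  31  28  32  25  31  29  16  38 104
 132 136 136 132 135 137]
195 [135 136 129 103  73 119 118  70  38  34  46  48  35  31  29  22  18  56
 113 136 136 138 135 136]
205 [136 135 133 118  84 118 146 110  50  32  30  27  31  31  36  22  19  47
 104 133 139 136 134 135]
215 [136 135 138 132 101  88 127 112  58  31  31  35  34  31  35  33  18  37
 102 132 137 135 137 139]
222 [135 136 135 134 109  87 122 122  73  36  43  81 104  84  40  28  20  11
  45 104 133 137 136 137]
193 top [135 136 138 132  81  36  25  28  30  34] bot [122 123 131 133 134 131 127  83 127 136 137 137 137 134]
197 top [136 136 134 132  64  28  32  24  35  66] bot [ 81 112  74  42  31  37  31  59 127 135 137 137 137 135]
201 top [134 133  77  68  99  58  42  44  37  40] bot [ 28  26  31  29  31  37  30  61 130 134 134 135 135 135]
```

```bash
python3 - <<'E'
import cv2,numpy as np
a=cv2.imread('pics/s6.png')
cv2.imwrite('pics/r2.png',cv2.resize(a[115:160,255:345],None,fx=8,fy=8,interpolation=cv2.INTER_CUBIC))
E
```

```text
(no output)
```

View pics/r2.png

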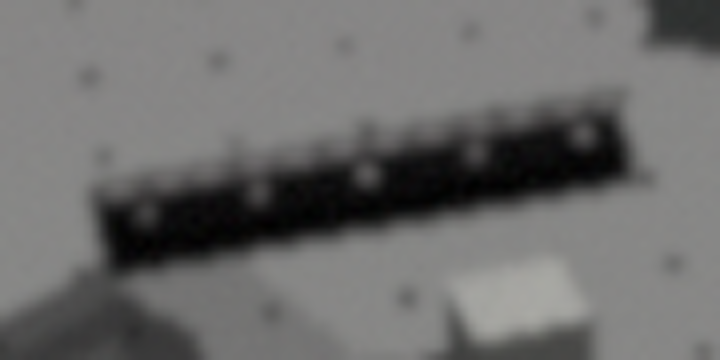

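```bash
python3 - <<'E'
from h import *
a=cv2.imread('pics/t6.png').astype(int);g=a.max(2)
for r in (160,165,175,185,195,205): print(r,g[r,186:210])
for c in (193,197,201): print(c,'top',g[154:164,c])
s=vision.snapshot('top')
z=.011
L=[onz(s,188.0+(r-165)*.037,r,z)*1000 for r in (165,222)];R=[onz(s,201.7+(r-165)*.049,r,z)*1000 for r in (165,222)]
T=onz(s,197,157.8,z)*1000;B=onz(s,197,229.3,z)*1000
for n,p in zip('L0 L1 R0 R1 T B'.split(),L+R+[T,B]):print(n,p.round(1))
d=vision.snapshot('side')
# side-view outer corners from crop (8x, origin 255,115)
for u,v,zz in ((97,195,.022),(620,100,.022),(112,268,0),(628,175,0)): print('side',(onz(d,(u+.5)/8-.5+255,(v+.5)/8-.5+115,zz)*1000).round(1))
E
```

```text
160 [138 133 101  98 136 109  45  24  28  30  29  32  29  19  14  42 108 134
 139 137 137 136 135 138]
165 [138 132 103  87 123 110  50  32  41  65  65  45  25  30  19  38 105 134
 138 135 138 139 136 137]
175 [137 133 108  76 118 134  84  42  28  31  32  32  30  27  21  21  54 108
 136 138 142 134 139 139]
185 [136 137 132 103 101 136 109  45  26  29  34  30  31  29  29  19  38 103
 136 139 140 136 137 136]
195 [137 139 134 102  75 122 121  72  35  33  42  50  40  31  26  19  17  53
 109 133 137 137 138 138]
205 [137 138 136 119  86 120 151 109  46  25  30  31  34  33  36  22  15  44
 106 133 138 136 138 139]
193 top [137 136 139 133  82  42  24  31  28  35]
197 top [140 137 136 134  60  39  32  31  34  67]
201 top [136 132  77  70 103  60  42  42  39  38]
L0 [628.9 459.1  11. ]
L1 [436.4 442.4  11. ]
R0 [629.9 412.5  11. ]
R1 [437.5 394.   11. ]
T [654.2 429.7  11. ]
B [412.6 418.1  11. ]
side [414.7 429.1  22. ]
side [655.3 451.3  22. ]
side [416.8 404.5   0. ]
side [653.8 424.6   0. ]
```

```bash
python3 plan.py 534 427 100 185.3
python3 -m crank '[{"grip":0.3,"offset":[-40,22,0],"angular":[0,0,-3.5]},{"grip":0.3,"offset":[-80,46,20],"angular":[0,0,-3.5]},{"grip":0.3,"offset":[-112.5,66,60],"angular":[0,0,-3.7]},{"grip":0.3,"offset":[-112.5,66,90],"angular":[0,0,-3.7]},{"grip":0.3,"offset":[-112.5,66,119],"angular":[0,0,-3.7]},{"grip":0.3,"offset":[-112.5,66,119],"angular":[0,0,-3.7]},{"grip":0.3,"offset":[-112.5,66,119],"angular":[0,0,-3.7]},{"grip":0.3,"offset":[-112.5,66,119],"angular":[0,0,-3.7]}]' 
python3 avg.py 4
python3 - <<'E'
from h import *
d=snap('side')
cv2.imwrite('pics/r3.png',cv2.resize(d['pixels'][80:160,245:355],None,fx=7,fy=7,interpolation=cv2.INTER_CUBIC)[:,:,::-1])
E
python3 plan.py 534 427 9 185.3
```

```text
at [422.9 358.  219. ] yaw -178.5 t 62.4 gap 59.6 F [-0.7  0.3  0.3]
offset [-112.7   66.1  119.1] angular [-0.1  0.1 -3.8]
t: 63.2
tcp_pos: [0.5348, 0.4278, 0.1023]
tool_rot: [-0.046, 0.999, 0.0, 0.003]
force: [0.0, 0.5, 0.4]
finger_gap: 0.7
[[ 5.348e+02  4.278e+02  1.023e+02  0.000e+00  5.000e-01  4.000e-01]
 [ 5.349e+02  4.279e+02  1.027e+02  1.000e-01 -3.000e-01 -1.000e-01]
 [ 5.348e+02  4.279e+02  1.027e+02 -1.000e-01  4.000e-01  4.000e-01]
 [ 5.346e+02  4.277e+02  1.025e+02  4.000e-01 -4.000e-01 -0.000e+00]]
[5.3479e+02 4.2782e+02 1.0254e+02 1.1000e-01 4.0000e-02 1.7000e-01]
at [534.2 427.5 101.8] yaw -174.7 t 63.5 gap 59.6 F [ 0.3 -0.2 -0.1]
offset [ 0.7 -0.5 92.8] angular [0.  0.2 0. ]
```

View pics/r3.png

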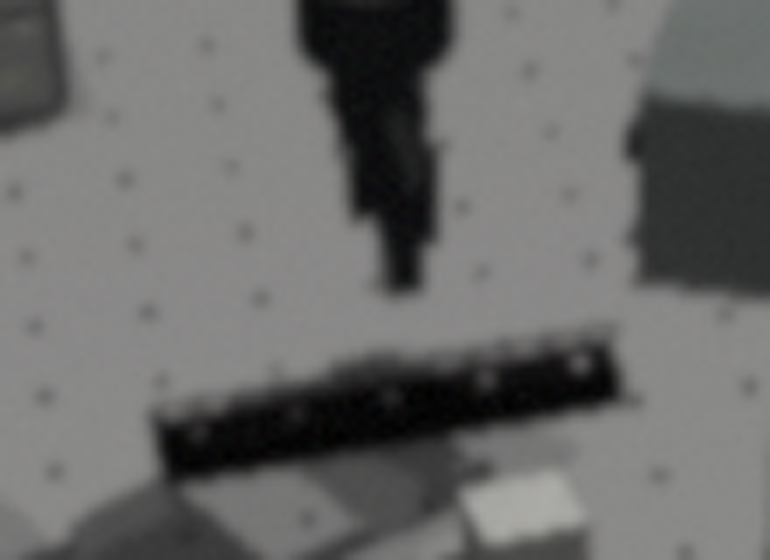

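The fingers are centred over the rail (400,290). Descend and grip.

```bash

python3 -m crank '[{"grip":0.3,"offset":[0,0,30],"angular":[0,0,0]},{"grip":0.3,"offset":[0,0,65],"angular":[0,0,0]},{"grip":0.3,"offset":[0,0,83],"angular":[0,0,0]},{"grip":0.3,"offset":[0,0,89],"angular":[0,0,0]},{"grip":0.3,"offset":[0,0,91],"angular":[0,0,0]},{"grip":0.3,"offset":[0,0,92],"angular":[0,0,0]},{"grip":0.3,"offset":[0,0,92],"angular":[0,0,0]},{"grip":0.3,"offset":[0,0,92],"angular":[0,0,0]}]'
python3 avg.py 2
python3 -m crank '[{"grip":0.5,"offset":[0,0,0],"angular":[0,0,0]},{"grip":0.5,"offset":[0,0,0],"angular":[0,0,0]},{"grip":1,"offset":[0,0,0],"angular":[0,0,0]},{"grip":1,"offset":[0,0,0],"angular":[0,0,0]},{"grip":1,"offset":[0,0,0],"angular":[0,0,0]},{"grip":1,"offset":[0,0,0],"angular":[0,0,0]}]' 100
python3 avg.py 3
```

```text
t: 64.25
tcp_pos: [0.5346, 0.4275, 0.0094]
tool_rot: [-0.046, 0.999, 0.0, 0.002]
force: [0.2, -0.8, 0.2]
finger_gap: 0.701
[[ 5.346e+02  4.275e+02  9.400e+00  2.000e-01 -8.000e-01  2.000e-01]
 [ 5.344e+02  4.275e+02  9.300e+00  2.000e-01  0.000e+00 -3.000e-01]]
[ 5.3449e+02  4.2748e+02  9.3600e+00  1.8000e-01 -3.9000e-01 -3.0000e-02]
t: 64.95
tcp_pos: [0.5339, 0.427, 0.0089]
tool_rot: [-0.046, 0.999, -0.001, 0.001]
force: [-0.9, -1.6, 5.2]
finger_gap: 0.437
[[ 5.339e+02  4.270e+02  8.900e+00 -9.000e-01 -1.600e+00  5.200e+00]
 [ 5.339e+02  4.270e+02  8.900e+00 -7.000e-01 -7.000e-01  5.400e+00]
 [ 5.339e+02  4.270e+02  8.900e+00 -4.000e-01 -1.000e+00  5.800e+00]]
[533.91 427.02   8.9   -0.64  -1.12   5.49]
```

```bash

python3 -m crank '[{"grip":1,"offset":[0,0,-8],"angular":[0,0,0]},{"grip":1,"offset":[0,0,-35],"angular":[0,0,0]},{"grip":1,"offset":[0,0,-70],"angular":[0,0,0]},{"grip":1,"offset":[0,0,-105],"angular":[0,0,0]},{"grip":1,"offset":[0,0,-140],"angular":[0,0,0]},{"grip":1,"offset":[0,0,-175],"angular":[0,0,0]},{"grip":1,"offset":[0,0,-210],"angular":[0,0,0]},{"grip":1,"offset":[0,0,-210],"angular":[0,0,0]},{"grip":1,"offset":[0,0,-210],"angular":[0,0,0]},{"grip":1,"offset":[0,0,-210],"angular":[0,0,0]}]' 
python3 plan.py 581.6 162.6 220 97.6
```

```text
t: 66.1
tcp_pos: [0.5315, 0.4261, 0.2147]
tool_rot: [-0.046, 0.999, -0.002, -0.002]
force: [-0.3, -0.3, -5.6]
finger_gap: 0.438
at [531.5 426.1 214.7] yaw -174.7 t 66.1 gap 37.2 F [-0.3 -0.3 -5.6]
offset [ -25.5 -267.1   -4.4] angular [-0.4 -0.  87.7]
```

```bash

python3 -m crank '[{"grip":1,"offset":[-2,-25,0],"angular":[0,0,5]},{"grip":1,"offset":[-4,-55,0],"angular":[0,0,13]},{"grip":1,"offset":[-7,-85,0],"angular":[0,0,21]},{"grip":1,"offset":[-10,-115,0],"angular":[0,0,29]},{"grip":1,"offset":[-13,-145,0],"angular":[0,0,37]},{"grip":1,"offset":[-16,-175,0],"angular":[0,0,45]},{"grip":1,"offset":[-19,-205,0],"angular":[0,0,53]},{"grip":1,"offset":[-22,-230,0],"angular":[0,0,61]},{"grip":1,"offset":[-24,-250,0],"angular":[0,0,69]},{"grip":1,"offset":[-25,-267,0],"angular":[0,0,77]}]' 
python3 -m crank '[{"grip":1,"offset":[0,0,0],"angular":[0,0,8]},{"grip":1,"offset":[0,0,0],"angular":[0,0,10.7]},{"grip":1,"offset":[0,0,0],"angular":[0,0,10.7]},{"grip":1,"offset":[0,0,0],"angular":[0,0,10.7]},{"grip":1,"offset":[0,0,0],"angular":[0,0,10.7]},{"grip":1,"offset":[0,0,0],"angular":[0,0,10.7]}]' 
python3 plan.py 581.6 162.6 135 97.6
python3 - <<'E'
from h import *
t=snap('top');d=snap('side');
g=cv2.resize(t['pixels'][130:260,180:360],(400,290),interpolation=cv2.INTER_CUBIC)
h=cv2.resize(d['pixels'][100:250,245:425],(400,333),interpolation=cv2.INTER_CUBIC)[:290]
cv2.imwrite('pics/r4.png',np.hstack([g,h])[:,:,::-1])
E
```

```text
t: 67.1
tcp_pos: [0.5817, 0.1621, 0.2155]
tool_rot: [0.588, 0.809, -0.002, -0.001]
force: [-0.2, -0.1, -4.4]
finger_gap: 0.439
t: 67.7
tcp_pos: [0.5827, 0.1639, 0.2179]
tool_rot: [0.658, 0.753, -0.0, 0.001]
force: [-0.6, -0.4, -5.5]
finger_gap: 0.436
at [582.7 163.9 217.9] yaw 97.7 t 67.7 gap 37.1 F [-0.6 -0.4 -5.5]
offset [-1.  -1.4 82.9] angular [0.  0.1 0.1]
```

View pics/r4.png

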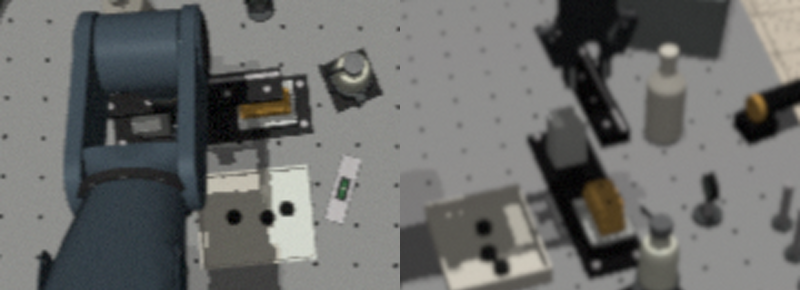

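```bash

python3 -m crank '[{"grip":1,"offset":[-0.5,-1,25],"angular":[0,0,0]},{"grip":1,"offset":[-0.5,-1,55],"angular":[0,0,0]},{"grip":1,"offset":[-0.5,-1,80],"angular":[0,0,0]},{"grip":1,"offset":[-0.5,-1,98],"angular":[0,0,0]},{"grip":1,"offset":[-0.5,-1,106],"angular":[0,0,0]},{"grip":1,"offset":[-0.5,-1,109],"angular":[0,0,0]},{"grip":1,"offset":[-0.5,-1,109],"angular":[0,0,0]},{"grip":1,"offset":[-0.5,-1,109],"angular":[0,0,0]},{"grip":1,"offset":[-0.5,-1,109],"angular":[0,0,0]},{"grip":1,"offset":[-0.5,-1,109],"angular":[0,0,0]}]' 
python3 avg.py 5
python3 plan.py 581.6 162.6 102.5 97.6
python3 - <<'E'
from h import *
d=snap('side');
h=cv2.resize(d['pixels'][120:240,275:395],None,fx=5,fy=5,interpolation=cv2.INTER_CUBIC)
cv2.imwrite('pics/r5.png',h[:,:,::-1])
E
```

```text
t: 68.8
tcp_pos: [0.5828, 0.1631, 0.1103]
tool_rot: [0.659, 0.752, 0.001, 0.002]
force: [0.0, -0.7, -4.7]
finger_gap: 0.435
[[ 5.828e+02  1.631e+02  1.103e+02  0.000e+00 -7.000e-01 -4.700e+00]
 [ 5.826e+02  1.630e+02  1.101e+02 -8.000e-01  1.000e-01 -5.800e+00]
 [ 5.825e+02  1.630e+02  1.100e+02 -1.000e-01 -2.000e-01 -5.500e+00]
 [ 5.824e+02  1.630e+02  1.098e+02 -7.000e-01 -7.000e-01 -6.200e+00]
 [ 5.824e+02  1.630e+02  1.097e+02 -1.600e+00 -8.000e-01 -5.400e+00]]
[ 5.8254e+02  1.6303e+02  1.1000e+02 -6.3000e-01 -4.6000e-01 -5.5100e+00]
at [582.3 163.  109.6] yaw 97.6 t 69.0 gap 37.0 F [ 0.  -0.5 -4.9]
offset [-0.3 -0.8  7.1] angular [0.1 0.1 0. ]
```

View pics/r5.png

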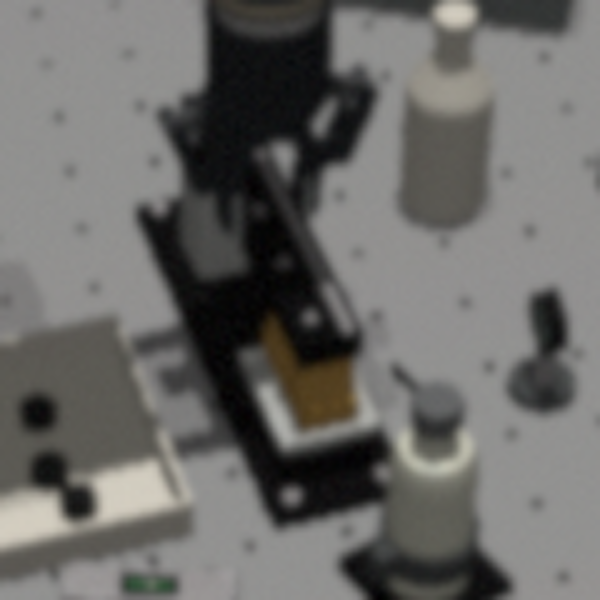

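```bash

python3 -m crank '[{"grip":1,"offset":[0,-0.3,2],"angular":[0,0,0]},{"grip":1,"offset":[0,-0.3,4],"angular":[0,0,0]},{"grip":1,"offset":[0,-0.3,5],"angular":[0,0,0]},{"grip":1,"offset":[0,-0.3,6],"angular":[0,0,0]},{"grip":1,"offset":[0,-0.3,6],"angular":[0,0,0]},{"grip":1,"offset":[0,-0.3,6],"angular":[0,0,0]},{"grip":1,"offset":[0,-0.3,6],"angular":[0,0,0]},{"grip":1,"offset":[0,-0.3,6],"angular":[0,0,0]}]' 
python3 avg.py 3
python3 -m crank '[{"grip":1,"offset":[0,0,0.4],"angular":[0,0,0]},{"grip":1,"offset":[0,0,0.7],"angular":[0,0,0]},{"grip":1,"offset":[0,0,0.7],"angular":[0,0,0]},{"grip":1,"offset":[0,0,0.7],"angular":[0,0,0]}]'
```

```text
t: 69.9
tcp_pos: [0.582, 0.1629, 0.1035]
tool_rot: [0.659, 0.752, 0.0, 0.001]
force: [0.3, 0.1, -5.4]
finger_gap: 0.438
[[ 5.820e+02  1.629e+02  1.035e+02  3.000e-01  1.000e-01 -5.400e+00]
 [ 5.821e+02  1.629e+02  1.035e+02  1.000e-01  4.000e-01 -5.100e+00]
 [ 5.820e+02  1.629e+02  1.035e+02 -1.100e+00 -8.000e-01 -5.800e+00]]
[ 5.8204e+02  1.6294e+02  1.0352e+02 -2.3000e-01 -1.0000e-01 -5.4400e+00]
t: 70.45
tcp_pos: [0.582, 0.1629, 0.1027]
tool_rot: [0.659, 0.752, 0.0, 0.001]
force: [-0.5, 0.2, -4.9]
finger_gap: 0.437
```

```bash

python3 -m crank '[{"grip":1,"offset":[0,0,0.4],"angular":[0,0,0]},{"grip":1,"offset":[0,0,0.8],"angular":[0,0,0]},{"grip":1,"offset":[0,0,0.8],"angular":[0,0,0]},{"grip":1,"offset":[0,0,0.8],"angular":[0,0,0]}]'
python3 -m crank '[{"grip":1,"offset":[0,0,0.3],"angular":[0,0,0]},{"grip":1,"offset":[0,0,0.5],"angular":[0,0,0]},{"grip":1,"offset":[0,0,0.5],"angular":[0,0,0]},{"grip":1,"offset":[0,0,0.5],"angular":[0,0,0]}]'
```

```text
t: 70.85
tcp_pos: [0.582, 0.1629, 0.1019]
tool_rot: [0.659, 0.752, 0.0, 0.001]
force: [1.1, 0.3, -4.7]
finger_gap: 0.433
t: 71.25
tcp_pos: [0.582, 0.163, 0.1016]
tool_rot: [0.659, 0.752, 0.0, 0.001]
force: [-1.3, 0.4, -4.4]
finger_gap: 0.439
```

```bash

python3 -m crank '[{"grip":1,"offset":[0,0,0.3],"angular":[0,0,0]},{"grip":1,"offset":[0,0,0.5],"angular":[0,0,0]},{"grip":1,"offset":[0,0,0.5],"angular":[0,0,0]},{"grip":1,"offset":[0,0,0.5],"angular":[0,0,0]}]'
python3 avg.py 2
```

```text
t: 71.65
tcp_pos: [0.582, 0.163, 0.1015]
tool_rot: [0.659, 0.752, 0.0, 0.001]
force: [-2.0, -0.0, 2.8]
finger_gap: 0.439
[[582.  163.  101.5  -2.   -0.    2.8]
 [582.  163.  101.5  -1.2  -0.    3.3]]
[ 5.8203e+02  1.6301e+02  1.0145e+02 -1.5800e+00 -2.0000e-02  3.0100e+00]
```

```bash

python3 -m crank '[{"grip":0.45,"offset":[0,0,0],"angular":[0,0,0]},{"grip":0.35,"offset":[0,0,0],"angular":[0,0,0]},{"grip":0.35,"offset":[0,0,0],"angular":[0,0,0]},{"grip":0.3,"offset":[0,0,-10],"angular":[0,0,0]},{"grip":0.3,"offset":[0,0,-40],"angular":[0,0,0]},{"grip":0.3,"offset":[0,0,-80],"angular":[0,0,0]},{"grip":0.3,"offset":[0,0,-110],"angular":[0,0,0]},{"grip":0.3,"offset":[-30,-40,-110],"angular":[0,0,0]},{"grip":0.3,"offset":[-60,-80,-110],"angular":[0,0,0]},{"grip":0.3,"offset":[-90,-120,-110],"angular":[0,0,0]}]' 
python3 -m crank '[{"grip":0.3,"offset":[-45,-20,0],"angular":[0,0,0]},{"grip":0.3,"offset":[-90,-40,0],"angular":[0,0,0]},{"grip":0.3,"offset":[-120,-50,0],"angular":[0,0,0]},{"grip":0.3,"offset":[-120,-50,0],"angular":[0,0,0]}]' 
python3 - <<'E'
from h import *
t=snap('top','t7.png');d=snap('side','s7.png');
cv2.imwrite('pics/r6.png',cv2.resize(t['pixels'][130:250,190:360],None,fx=4.5,fy=4.5,interpolation=cv2.INTER_CUBIC)[:,:,::-1])
cv2.imwrite('pics/r7.png',cv2.resize(d['pixels'][120:260,275:395],None,fx=4.2,fy=4.2,interpolation=cv2.INTER_CUBIC)[:,:,::-1])
E
python3 plan.py 466 -15 220 97.6
```

```text
t: 72.75
tcp_pos: [0.474, 0.0571, 0.2119]
tool_rot: [0.658, 0.753, 0.001, 0.002]
force: [0.7, -0.8, -0.8]
finger_gap: 0.701
t: 73.15
tcp_pos: [0.4414, -0.0712, 0.2119]
tool_rot: [0.661, 0.751, 0.0, 0.003]
force: [0.3, 0.1, -0.3]
finger_gap: 0.697
at [441.3 -68.2 211.5] yaw 97.5 t 73.2 gap 59.2 F [-0.6  1.5  0.9]
offset [49.6 31.4 -8.4] angular [ 0.2  0.1 -0.1]
```

View pics/r6.png

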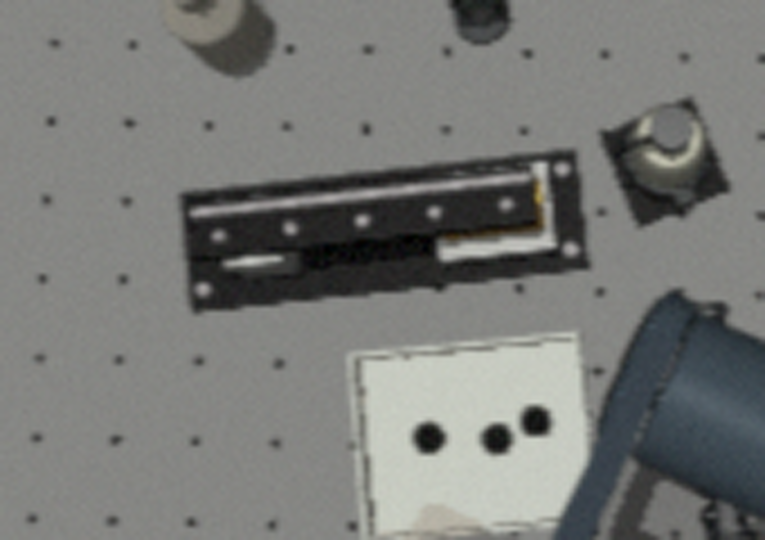

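View pics/r7.png

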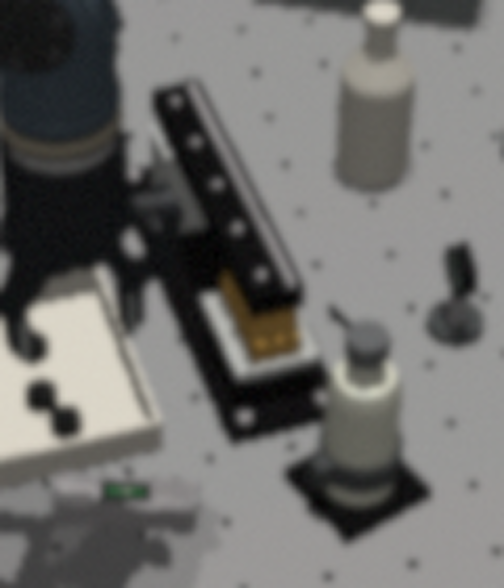

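```bash
python3 - <<'E'
from h import *
s=vision.snapshot('top')
def cent(f,pts):
    g=cv2.imread('pics/'+f).max(2).astype(float);o=[]
    for u,v in pts:
        u0,v0=int(round(u)),int(round(v)); w=g[v0-2:v0+3,u0-2:u0+3]; w=np.clip(w-50,0,None)
        yy,xx=np.mgrid[v0-2:v0+3,u0-2:u0+3]; o.append(((w*xx).sum()/w.sum(),(w*yy).sum()/w.sum()))
    return o
A=cent('top0.png',[(180+x/4.4-.4,130+y/4.4-.4) for x,y in ((71,150),(73,214),(76,280),(79,345),(81,411))])
B=cent('t7.png',[(190+x/4.5-.4,130+y/4.5-.4) for x,y in ((219,236),(291,228),(362,221),(434,212),(507,205))])
PA=np.array([onz(s,*p,.022)[:2]*1000 for p in A]);PB=np.array([onz(s,*p,.1145)[:2]*1000 for p in B])
for P in (PA,PB):
    d=P[0]-P[-1];print(P.mean(0).round(1),P[2].round(1),np.degrees(np.arctan2(d[1],d[0])).round(2),np.linalg.norm(d).round(1))
E
```

```text
[533.1 420.9] [533.1 420.8] 5.16 199.3
[576.5 164.3] [576.2 164.4] 97.53 200.1
```

```bash
python3 plan.py 500 -300 220 97.6
python3 -m crank '[{"grip":0.3,"offset":[-45,10,-5],"angular":[0,0,0]},{"grip":0.3,"offset":[-90,20,-8],"angular":[0,0,0]},{"grip":0.3,"offset":[-135,25,-8],"angular":[0,0,0]},{"grip":0.3,"offset":[-180,25,-8],"angular":[0,0,0]},{"grip":0.3,"offset":[-220,25,-8],"angular":[0,0,0]},{"grip":0.3,"offset":[-220,25,-8],"angular":[0,0,0]}]'
cat > lv.py <<'E'
from h import *
t=snap('top','tl.png');d=snap('side','sl.png')
g=cv2.resize(t['pixels'][185:265,310:390],(480,480),interpolation=cv2.INTER_CUBIC)
cv2.imwrite('pics/'+sys.argv[1],g[:,:,::-1])
hsv=cv2.cvtColor(t['pixels'],cv2.COLOR_RGB2HSV);m=cv2.inRange(hsv,(45,80,30),(85,255,255))
ys,xs=np.nonzero(m);k=(ys>180)&(ys<280)&(xs>280)&(xs<420);print('green',xs[k].mean(),ys[k].mean(),k.sum(),(onz(t,xs[k].mean(),ys[k].mean(),.024)*1000).round(1))
from m2 import rect
im=t['pixels'].max(2);m=np.zeros(im.shape,np.uint8);m[190:245,326:372]=(im[190:245,326:372]>157)*255
cs,_=cv2.findContours(m,cv2.RETR_EXTERNAL,cv2.CHAIN_APPROX_NONE)
for c in cs:
    if cv2.contourArea(c)>60: print(c[:,0].mean(0),rect(t,c,.024),rect(t,c,.02)[0])
hsv=cv2.cvtColor(d['pixels'],cv2.COLOR_RGB2HSV);m=cv2.inRange(hsv,(45,80,30),(85,255,255))
ys,xs=np.nonzero(m);k=(ys>215)&(ys<300)&(xs>230)&(xs<400);print('side green',k.sum(),(onz(d,xs[k].mean(),ys[k].mean(),.024)*1000).round(1))
E
python3 lv.py l1.png
```

```text
at [441.3 -67.4 211.4] yaw 97.6 t 73.3 gap 59.5 F [ 0.4 -0.1 -0. ]
offset [-238.3   27.6   -8.3] angular [ 0.1  0.1 -0. ]
t: 73.9
tcp_pos: [0.4974, -0.2866, 0.2194]
tool_rot: [0.659, 0.752, -0.0, 0.003]
force: [-0.5, -0.9, -0.0]
finger_gap: 0.698
green 338.25 215.3125 16 [469.6 -52.6  24. ]
[334.83018868 207.96226415] (array([489.79269409, -43.18074799]), 62.2337532043457, 28.19706916809082, -15.49920654296875) [489.97698975 -43.27909088]
side green 0 [nan nan nan]lv.py:13: RuntimeWarning: Mean of empty slice.
  ys,xs=np.nonzero(m);k=(ys>215)&(ys<300)&(xs>230)&(xs<400);print('side green',k.sum(),(onz(d,xs[k].mean(),ys[k].mean(),.024)*1000).round(1))
  ret = ret.dtype.type(ret / rcount)
```

View pics/l1.png

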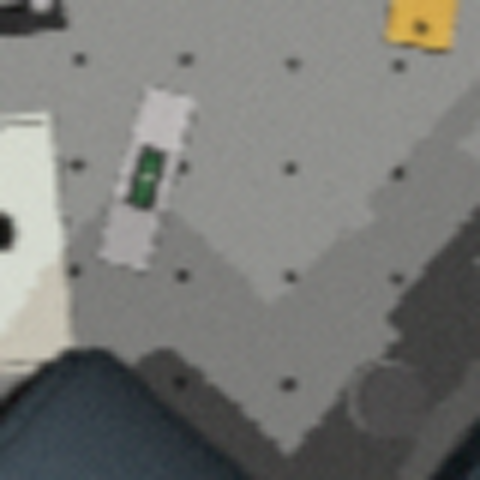

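The level has been knocked: it's now at crop (149,178), about px (334,214), near the tray. There's still about 30 mm between them at mid-length. Re-measuring it.

```bash
python3 - <<'E'
from h import *
t=vision.snapshot('top')
C=[(152,87),(197,98),(147,270),(100,255)]
P=np.array([onz(t,310+(x+.5)/6-.5,185+(y+.5)/6-.5,.024)[:2]*1000 for x,y in C]);print(P.round(1),P.mean(0).round(1))
d=(P[0]+P[1]-P[2]-P[3])/2;print(np.linalg.norm(d),np.degrees(np.arctan2(d[1],d[0])))
print('tray edge',[(onz(t,310+x/6.,185+y/6.,.03)[:2]*1000).round(1) for x,y in((52,112),(74,345))])
E
python3 plan.py 468 -52 220 164
python3 - <<'E'
from h import *
cv2.imwrite('pics/l2.png',cv2.resize(cv2.imread('pics/sl.png')[200:270,250:360],None,fx=7,fy=7,interpolation=cv2.INTER_CUBIC))
E
```

```text
[[523.1 -40.6]
 [517.6 -65.5]
 [422.3 -39.8]
 [429.9 -13.8]] [473.2 -39.9]
97.83352431944452 -15.549470477642572
tray edge [array([506.3,  12.9]), array([379.3,  -2.1])]
at [ 495.1 -280.4  218.8] yaw 97.7 t 74.0 gap 59.7 F [-0.1  0.6  0. ]
offset [230.    3.8  -1. ] angular [  0.1  -0.  -66.3]
```

View pics/l2.png

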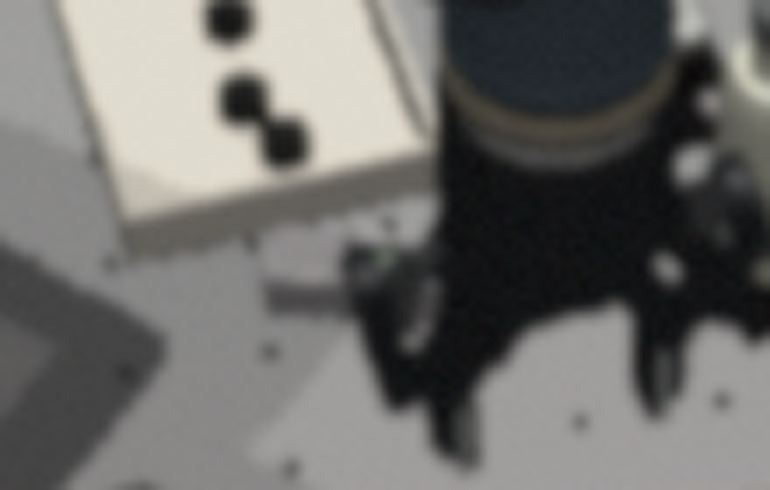

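```bash
python3 plan.py 473 -40 120 164.5
python3 -m crank '[{"grip":0.47,"offset":[40,1,0],"angular":[0,0,-8]},{"grip":0.47,"offset":[80,3,0],"angular":[0,0,-16]},{"grip":0.47,"offset":[120,4,0],"angular":[0,0,-24]},{"grip":0.47,"offset":[160,6,0],"angular":[0,0,-32]},{"grip":0.47,"offset":[200,8,0],"angular":[0,0,-40]},{"grip":0.47,"offset":[241,10,0],"angular":[0,0,-48]},{"grip":0.47,"offset":[241,10,40],"angular":[0,0,-56]},{"grip":0.47,"offset":[241,10,80],"angular":[0,0,-64]},{"grip":0.47,"offset":[241,10,98],"angular":[0,0,-67]},{"grip":0.47,"offset":[241,10,98],"angular":[0,0,-67]}]'
python3 -m crank '[{"grip":0.47,"offset":[0,0,0],"angular":[0,0,0]},{"grip":0.47,"offset":[0,0,0],"angular":[0,0,0]},{"grip":0.47,"offset":[0,0,0],"angular":[0,0,0]}]'
python3 - <<'E'
from h import *
t=snap('top','tl2.png');d=snap('side','sl2.png')
cv2.imwrite('pics/l3.png',np.hstack([cv2.resize(d['pixels'][190:270,250:350],(500,400),interpolation=cv2.INTER_CUBIC),cv2.resize(t['pixels'][185:245,315:360],(300,400),interpolation=cv2.INTER_CUBIC)])[:,:,::-1])
E
python3 plan.py 473 -40 8 164.5
```

```text
at [ 495.1 -280.4  218.8] yaw 97.7 t 74.0 gap 59.7 F [-0.1  0.6  0. ]
offset [241.1  10.3  99. ] angular [  0.1  -0.  -66.8]
t: 75.05
tcp_pos: [0.4703, -0.0394, 0.119]
tool_rot: [0.132, 0.991, 0.0, -0.003]
force: [-0.3, 0.7, -0.2]
finger_gap: 0.529
t: 75.35
tcp_pos: [0.474, -0.0423, 0.1223]
tool_rot: [0.134, 0.991, -0.001, 0.002]
force: [0.3, -0.9, -0.4]
finger_gap: 0.527
at [473.8 -42.5 122. ] yaw 164.6 t 75.5 gap 45.3 F [ 1.1 -0.2 -0.4]
offset [  1.8   2.2 113.9] angular [-0.   0.2  0.1]
```

View pics/l3.png

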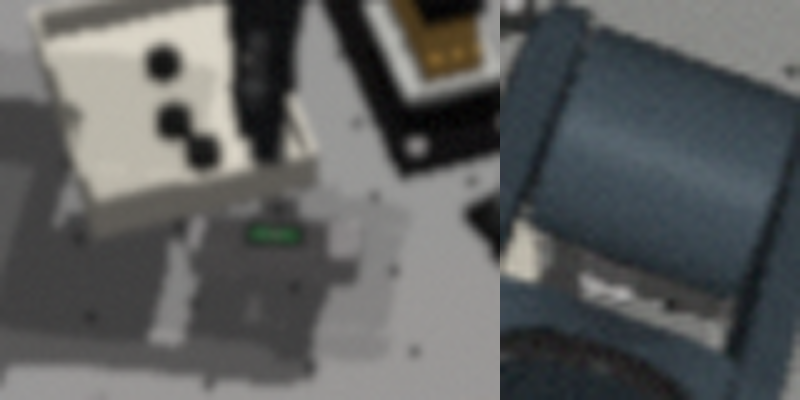

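```bash
python3 - <<'E'
from h import *
d=vision.snapshot('side');print(onz(d,304.6,236.4,.024)*1000)
E
python3 plan.py 473 -40 8 164.5
```

```text
[474.39519791 -36.98044865  24.        ]
at [473.6 -42.5 121.8] yaw 164.6 t 75.5 gap 44.9 F [-0.5 -0.2  0.1]
offset [  1.7   2.3 113.8] angular [-0.   0.2  0.1]
```

```bash

python3 -m crank '[{"grip":0.47,"offset":[1,3,30],"angular":[0,0,0]},{"grip":0.47,"offset":[1,3,70],"angular":[0,0,0]},{"grip":0.47,"offset":[1,3,100],"angular":[0,0,0]},{"grip":0.47,"offset":[1,3,110],"angular":[0,0,0]},{"grip":0.47,"offset":[1,3,112],"angular":[0,0,0]},{"grip":0.47,"offset":[1,3,112],"angular":[0,0,0]},{"grip":0.47,"offset":[1,3,112],"angular":[0,0,0]},{"grip":0.47,"offset":[1,3,112],"angular":[0,0,0]},{"grip":0.47,"offset":[1,3,112],"angular":[0,0,0]}]'
python3 avg.py 2
python3 -m crank '[{"grip":0.55,"offset":[0,0,0],"angular":[0,0,0]},{"grip":0.6,"offset":[0,0,0],"angular":[0,0,0]},{"grip":1,"offset":[0,0,0],"angular":[0,0,0]},{"grip":1,"offset":[0,0,0],"angular":[0,0,0]},{"grip":1,"offset":[0,0,0],"angular":[0,0,0]},{"grip":1,"offset":[0,0,0],"angular":[0,0,0]},{"grip":1,"offset":[0,0,0],"angular":[0,0,0]}]' 60
python3 avg.py 3
```

```text
t: 76.4
tcp_pos: [0.4738, -0.0394, 0.0099]
tool_rot: [0.134, 0.991, -0.001, 0.002]
force: [-0.4, -0.5, 0.8]
finger_gap: 0.529
[[ 4.738e+02 -3.940e+01  9.900e+00 -4.000e-01 -5.000e-01  8.000e-01]
 [ 4.737e+02 -3.930e+01  9.700e+00 -4.000e-01  3.000e-01  9.000e-01]]
[ 4.7373e+02 -3.9350e+01  9.8000e+00 -3.9000e-01 -1.0000e-01  8.3000e-01]
t: 77.2
tcp_pos: [0.4732, -0.0392, 0.0093]
tool_rot: [0.134, 0.991, -0.0, 0.001]
force: [-1.3, 0.6, 4.9]
finger_gap: 0.313
[[ 4.732e+02 -3.920e+01  9.300e+00 -1.300e+00  6.000e-01  4.900e+00]
 [ 4.732e+02 -3.920e+01  9.200e+00 -1.000e-01  0.000e+00  5.900e+00]
 [ 4.732e+02 -3.920e+01  9.200e+00 -4.000e-01 -6.000e-01  6.000e+00]]
[ 4.7323e+02 -3.9240e+01  9.2500e+00 -6.1000e-01  2.0000e-02  5.6000e+00]
```

```bash

python3 -m crank '[{"grip":1,"offset":[0,0,-8],"angular":[0,0,0]},{"grip":1,"offset":[0,0,-40],"angular":[0,0,0]},{"grip":1,"offset":[0,0,-80],"angular":[0,0,0]},{"grip":1,"offset":[0,0,-120],"angular":[0,0,0]},{"grip":1,"offset":[0,0,-160],"angular":[0,0,0]},{"grip":1,"offset":[0,0,-190],"angular":[0,0,0]},{"grip":1,"offset":[0,0,-190],"angular":[0,0,0]},{"grip":1,"offset":[0,0,-190],"angular":[0,0,0]},{"grip":1,"offset":[0,0,-190],"angular":[0,0,0]}]' 
python3 plan.py 582.1 163.1 200 97.6
```

```text
t: 78.25
tcp_pos: [0.4715, -0.0386, 0.1977]
tool_rot: [0.134, 0.991, -0.0, -0.001]
force: [0.8, -0.1, -1.8]
finger_gap: 0.312
at [471.5 -38.6 197.7] yaw 164.6 t 78.2 gap 26.5 F [ 0.8 -0.1 -1.8]
offset [-53.1 223.8  -2.5] angular [-0.1 -0.1 67. ]
```

```bash

python3 -m crank '[{"grip":1,"offset":[-8,30,0],"angular":[0,0,8]},{"grip":1,"offset":[-16,65,0],"angular":[0,0,16]},{"grip":1,"offset":[-24,100,0],"angular":[0,0,24]},{"grip":1,"offset":[-32,135,0],"angular":[0,0,32]},{"grip":1,"offset":[-40,170,0],"angular":[0,0,40]},{"grip":1,"offset":[-47,200,0],"angular":[0,0,48]},{"grip":1,"offset":[-53,223,0],"angular":[0,0,56]},{"grip":1,"offset":[-53,223,0],"angular":[0,0,64]},{"grip":1,"offset":[-53,223,0],"angular":[0,0,67]},{"grip":1,"offset":[-53,223,0],"angular":[0,0,67]}]' 
python3 -m crank '[{"grip":1,"offset":[0,0,0],"angular":[0,0,0]},{"grip":1,"offset":[0,0,0],"angular":[0,0,0]},{"grip":1,"offset":[0,0,0],"angular":[0,0,0]}]'
python3 plan.py 582.1 163.1 133 97.6
python3 - <<'E'
from h import *
d=snap('side')
cv2.imwrite('pics/l4.png',cv2.resize(d['pixels'][100:220,275:395],None,fx=4.5,fy=4.5,interpolation=cv2.INTER_CUBIC)[:,:,::-1])
E
```

```text
t: 79.25
tcp_pos: [0.5818, 0.1621, 0.1962]
tool_rot: [0.658, 0.753, -0.002, -0.001]
force: [0.8, 0.4, -1.9]
finger_gap: 0.312
t: 79.55
tcp_pos: [0.583, 0.1617, 0.1985]
tool_rot: [0.659, 0.752, -0.0, 0.001]
force: [-0.7, -1.2, -0.9]
finger_gap: 0.31
at [583.  161.7 198.5] yaw 97.6 t 79.5 gap 26.3 F [-0.7 -1.2 -0.9]
offset [ 1.6 -0.7 65.5] angular [0.  0.1 0. ]
```

View pics/l4.png

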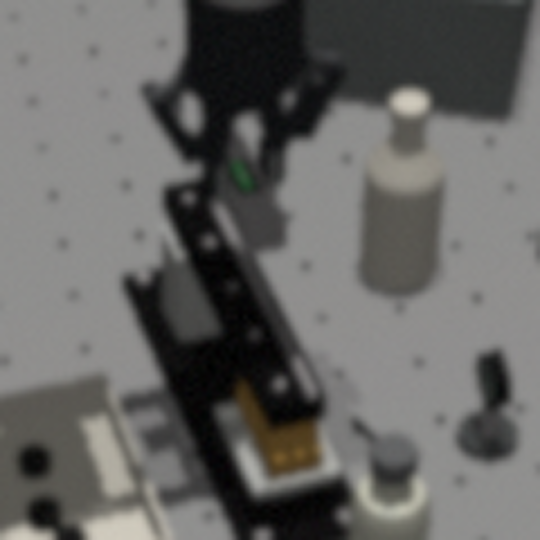

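```bash

python3 -m crank '[{"grip":1,"offset":[1.5,-0.5,20],"angular":[0,0,0]},{"grip":1,"offset":[1.5,-0.5,45],"angular":[0,0,0]},{"grip":1,"offset":[1.5,-0.5,60],"angular":[0,0,0]},{"grip":1,"offset":[1.5,-0.5,66],"angular":[0,0,0]},{"grip":1,"offset":[1.5,-0.5,68],"angular":[0,0,0]},{"grip":1,"offset":[1.5,-0.5,68],"angular":[0,0,0]},{"grip":1,"offset":[1.5,-0.5,68],"angular":[0,0,0]},{"grip":1,"offset":[1.5,-0.5,68],"angular":[0,0,0]},{"grip":1,"offset":[1.5,-0.5,68],"angular":[0,0,0]}]' 
python3 avg.py 5
python3 plan.py 582.1 163.1 124 97.6
```

```text
t: 80.5
tcp_pos: [0.583, 0.1633, 0.1317]
tool_rot: [0.659, 0.752, 0.001, 0.001]
force: [0.4, -0.1, -1.6]
finger_gap: 0.31
[[ 5.830e+02  1.633e+02  1.317e+02  4.000e-01 -1.000e-01 -1.600e+00]
 [ 5.829e+02  1.633e+02  1.315e+02  4.000e-01 -1.000e-01 -1.100e+00]
 [ 5.828e+02  1.633e+02  1.314e+02 -5.000e-01 -3.000e-01 -1.400e+00]
 [ 5.827e+02  1.633e+02  1.313e+02  2.000e-01 -0.000e+00 -1.600e+00]
 [ 5.826e+02  1.633e+02  1.311e+02  1.000e-01 -1.000e-01 -1.500e+00]]
[ 5.8279e+02  1.6331e+02  1.3139e+02  1.3000e-01 -1.2000e-01 -1.4700e+00]
at [582.6 163.3 131. ] yaw 97.6 t 80.8 gap 26.7 F [ 0.7 -0.1 -1.5]
offset [-0.1 -0.5  7. ] angular [0.1 0.1 0. ]
```

```bash

python3 -m crank '[{"grip":1,"offset":[0,-0.2,2],"angular":[0,0,0]},{"grip":1,"offset":[0,-0.2,4],"angular":[0,0,0]},{"grip":1,"offset":[0,-0.2,5],"angular":[0,0,0]},{"grip":1,"offset":[0,-0.2,5.5],"angular":[0,0,0]},{"grip":1,"offset":[0,-0.2,5.5],"angular":[0,0,0]},{"grip":1,"offset":[0,-0.2,5.5],"angular":[0,0,0]},{"grip":1,"offset":[0,-0.2,5.5],"angular":[0,0,0]},{"grip":1,"offset":[0,-0.2,5.5],"angular":[0,0,0]}]' 
python3 avg.py 2
python3 -m crank '[{"grip":1,"offset":[0,0,0.5],"angular":[0,0,0]},{"grip":1,"offset":[0,0,0.9],"angular":[0,0,0]},{"grip":1,"offset":[0,0,0.9],"angular":[0,0,0]},{"grip":1,"offset":[0,0,0.9],"angular":[0,0,0]}]'
```

```text
t: 81.55
tcp_pos: [0.5825, 0.1632, 0.1255]
tool_rot: [0.659, 0.752, 0.0, 0.001]
force: [0.2, -0.0, -1.0]
finger_gap: 0.309
[[ 5.825e+02  1.632e+02  1.255e+02  2.000e-01 -0.000e+00 -1.000e+00]
 [ 5.824e+02  1.633e+02  1.255e+02 -6.000e-01  9.000e-01 -1.500e+00]]
[ 5.8245e+02  1.6323e+02  1.2552e+02 -1.8000e-01  4.4000e-01 -1.2700e+00]
t: 82.05
tcp_pos: [0.5824, 0.1632, 0.1245]
tool_rot: [0.659, 0.752, 0.0, 0.001]
force: [0.2, -0.0, -1.7]
finger_gap: 0.312
```

```bash

python3 -m crank '[{"grip":1,"offset":[0,0,0.3],"angular":[0,0,0]},{"grip":1,"offset":[0,0,0.6],"angular":[0,0,0]},{"grip":1,"offset":[0,0,0.6],"angular":[0,0,0]},{"grip":1,"offset":[0,0,0.6],"angular":[0,0,0]}]'
python3 -m crank '[{"grip":1,"offset":[0,0,0.2],"angular":[0,0,0]},{"grip":1,"offset":[0,0,0.4],"angular":[0,0,0]},{"grip":1,"offset":[0,0,0.4],"angular":[0,0,0]},{"grip":1,"offset":[0,0,0.4],"angular":[0,0,0]}]'
python3 avg.py 1
```

```text
t: 82.45
tcp_pos: [0.5824, 0.1632, 0.124]
tool_rot: [0.659, 0.752, 0.0, 0.001]
force: [-0.9, 0.4, -0.7]
finger_gap: 0.311
t: 82.85
tcp_pos: [0.5824, 0.1633, 0.1238]
tool_rot: [0.659, 0.752, 0.0, 0.001]
force: [-0.9, 0.3, 2.9]
finger_gap: 0.31
[[ 5.824e+02  1.633e+02  1.238e+02 -9.000e-01  3.000e-01  2.900e+00]]
[ 5.8243e+02  1.6332e+02  1.2384e+02 -9.2000e-01  2.6000e-01  2.9400e+00]
```

```bash

python3 -m crank '[{"grip":0.6,"offset":[0,0,0],"angular":[0,0,0]},{"grip":0.5,"offset":[0,0,0],"angular":[0,0,0]},{"grip":0.45,"offset":[0,0,0],"angular":[0,0,0]},{"grip":0.45,"offset":[0,0,-10],"angular":[0,0,0]},{"grip":0.45,"offset":[0,0,-40],"angular":[0,0,0]},{"grip":0.45,"offset":[0,0,-80],"angular":[0,0,0]},{"grip":0.45,"offset":[0,0,-100],"angular":[0,0,0]},{"grip":0.45,"offset":[-30,-40,-100],"angular":[0,0,0]},{"grip":0.45,"offset":[-60,-80,-100],"angular":[0,0,0]},{"grip":0.45,"offset":[-90,-120,-100],"angular":[0,0,0]}]' 
python3 -m crank '[{"grip":0.45,"offset":[-45,-10,0],"angular":[0,0,0]},{"grip":0.45,"offset":[-90,-20,0],"angular":[0,0,0]},{"grip":0.45,"offset":[-140,-25,0],"angular":[0,0,0]},{"grip":0.45,"offset":[-190,-25,0],"angular":[0,0,0]},{"grip":0.45,"offset":[-230,-20,0],"angular":[0,0,0]},{"grip":0.45,"offset":[-230,-20,0],"angular":[0,0,0]},{"grip":0.45,"offset":[-230,-20,0],"angular":[0,0,0]}]' 
python3 - <<'E'
from h import *
t=snap('top','t8.png');d=snap('side','s8.png');
cv2.imwrite('pics/z1.png',cv2.resize(t['pixels'][130:250,190:360],None,fx=4.5,fy=4.5,interpolation=cv2.INTER_CUBIC)[:,:,::-1])
cv2.imwrite('pics/z2.png',cv2.resize(d['pixels'][120:260,260:400],None,fx=4.2,fy=4.2,interpolation=cv2.INTER_CUBIC)[:,:,::-1])
E
```

```text
t: 83.9
tcp_pos: [0.4743, 0.0574, 0.2243]
tool_rot: [0.658, 0.753, 0.001, 0.002]
force: [1.0, -0.6, -0.5]
finger_gap: 0.547
t: 84.6
tcp_pos: [0.4857, -0.1732, 0.224]
tool_rot: [0.659, 0.752, 0.0, 0.001]
force: [-0.4, 0.5, -0.0]
finger_gap: 0.551
```

View pics/z1.png

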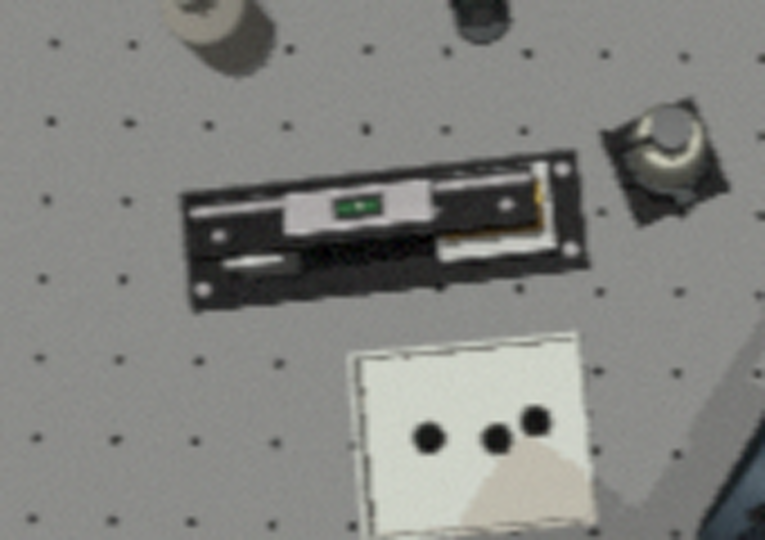

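View pics/z2.png

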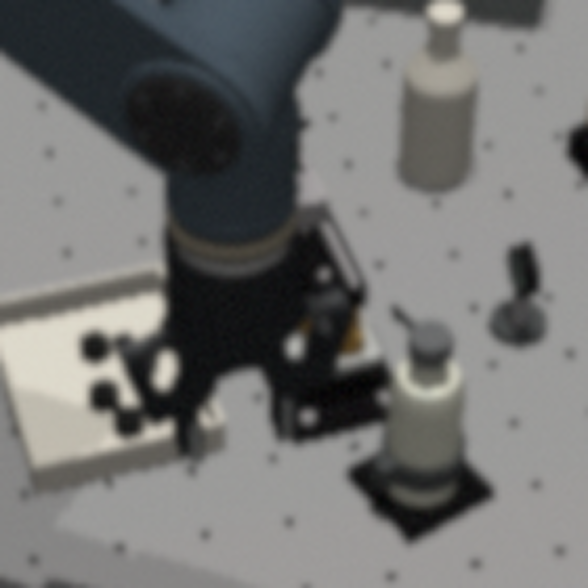

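View pics/t8.png

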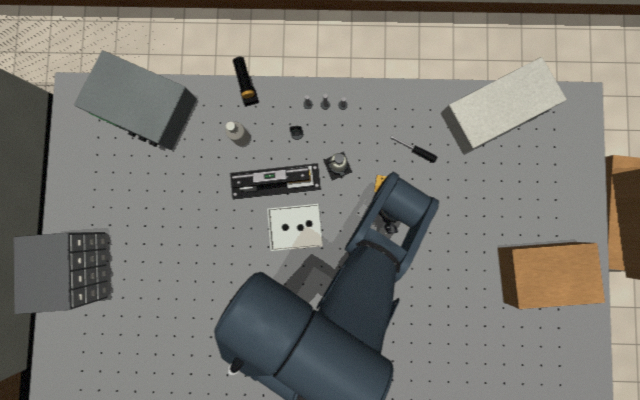

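```bash

python3 -m crank '[{"grip":0.45,"offset":[-45,-5,0],"angular":[0,0,0]},{"grip":0.45,"offset":[-90,-10,0],"angular":[0,0,0]},{"grip":0.45,"offset":[-140,-15,0],"angular":[0,0,0]},{"grip":0.45,"offset":[-190,-20,0],"angular":[0,0,0]},{"grip":0.45,"offset":[-240,-20,0],"angular":[0,0,0]},{"grip":0.45,"offset":[-290,-20,0],"angular":[0,0,0]},{"grip":0.45,"offset":[-290,-20,0],"angular":[0,0,0]},{"grip":0.45,"offset":[-290,-20,0],"angular":[0,0,0]}]' 
python3 - <<'E'
from h import *
t=snap('top','t9.png');d=snap('side','s9.png')
f=lambda x,y:(190+(x+.5)/4.5-.5,130+(y+.5)/4.5-.5)
C=np.array([onz(t,*f(x,y),.1385)[:2]*1000 for x,y in((284,193),(430,180),(436,222),(286,236))]);print('level corners mean',C.mean(0).round(1))
print('vial',(onz(t,*f(358,207),.1385)*1000).round(1))
h=[onz(t,*f(x,y),.1145)[:2]*1000 for x,y in((219,236),(507,205))];print('hole mid',np.mean(h,0).round(1))
m=(C[0]+C[3]-C[1]-C[2])/2;print('yaw',np.degrees(np.arctan2(m[1],m[0])))
cv2.imwrite('pics/z3.png',cv2.resize(d['pixels'][120:260,260:400],None,fx=4.2,fy=4.2,interpolation=cv2.INTER_CUBIC)[:,:,::-1])
E
python3 sp.py
```

```text
t: 85.5
tcp_pos: [0.5045, -0.4615, 0.2233]
tool_rot: [0.659, 0.753, 0.001, -0.0]
force: [-0.6, 0.3, -1.2]
finger_gap: 0.555
level corners mean [581.9 163.3]
vial [582.4 164.  138.5]
hole mid [576.1 163.7]
yaw 96.45968515774238
top a [ 475.4 -293.2] [ 35.5  28.1 -81.6]
top c [ 579.7 -193.3] [58.  35.1 -7.4]
side a [ 460.1 -294.4] [ 35.4  31.2 -79.9]
```

View pics/z3.png

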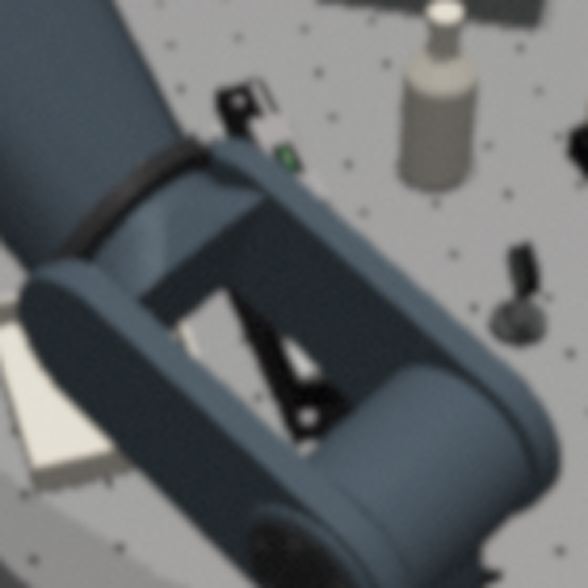

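View pics/s9.png

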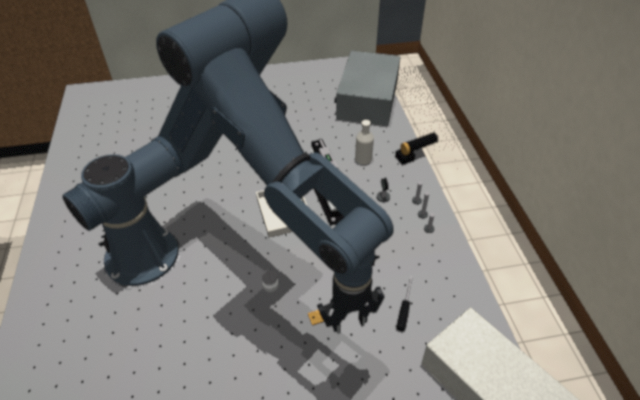

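The level sits centrally on the rail: measured centre (582, 163) mm, vial (582, 164). The arm is clear of everything, so I'm handing in.

```bash
python3 -m crank '[{"grip":0.45,"offset":[0,0,0],"angular":[0,0,0]},{"grip":0.45,"offset":[0,0,0],"angular":[0,0,0]},{"grip":0.45,"offset":[0,0,0],"angular":[0,0,0]}]'; python3 -c "
from h import *
print(manip.sign_off())"
```

```text
t: 86.0
tcp_pos: [0.5045, -0.462, 0.2243]
tool_rot: [0.658, 0.753, 0.0, 0.001]
force: [-0.8, 0.4, -1.2]
finger_gap: 0.55
the job is handed in; nothing more can be done
None
```

The job is done in the order asked and was handed in at about 86 s of the 210 s allowed.

- **Pads and duster:** I moved all three old pads into the scrap tray. I then pressed the duster cap down about 7.4 mm and let it spring back.
- **Spacers:** By touch, the platform is 43.1 mm lower than the pillar. I stacked the 20, 14 and 10 mm plates, 44 mm in all. The next best sum, 42 mm, is only slightly worse, and 44 mm leaves the stack end of the rail about 0.9 mm high (roughly 0.3°).
- **Rail and level:** I laid the rail on stack and pillar, then set the level lengthwise on it. The level had been knocked towards the tray during the run, so I located it again before picking it up.

**Last checks:**
- **Seating:** Every piece met its support at the height I expected.
- **Rail position:** The camera put its centre at about (582.6, 163.6) mm, against an estimated stand middle of (581.6, 162.6) mm. Its direction was within 0.1° of the stand.
- **Level position:** It measured (581.9, 163.3) mm. Its camera angle came out 1.1° off the stand, from hand-read corners, although the gripper held it in line when releasing.
- **Spare spacers:** The 12 mm plate had not moved. The 8 mm plate was partly hidden by the arm in the last pictures, so its final reading disagrees with the earlier ones. The robot never touched it.
- **Not confirmed:** The arm covered part of the stack in the last side view, so I checked that from earlier pictures and the contact heights.

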